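Load the plate dryer and start it under its splash cover

TASK

Two washed cover plates are still lying on the rubber mat: lay them one after the other in the dryer's tray so that they carry on the row begun by the plate leaning on the rest bar, straight along the tray, each lapping over the one before like a roof tile and set about 40 mm further from the blower; lay them down, do not drop them. Then flip the splash cover of the starter console up and over until it stays open by itself, and press the start button beneath it right in and let it come back, leaving the cover open. Leave the stop button and the things lying around alone.

Things in the scene. Friction and masses are not known exactly. Their poses are not given: they have to be found in the camera images.
- dryer: Fixed bench dryer: sheet-steel tray with a grey drum-shaped blower at its far end. Origin on the bench under the tray; x runs along the tray to the blower, y across, z up. Tray floor 20 mm up, inside x -157 to +137 mm, y +-72 mm, rim 12 mm above the floor. Blower from x = 143 mm, 110 mm wide (motor stub to y = +85), 134 mm high.
- plate_a_center (a point): Centre of the plate already leaning on the rest bar on the tray's centre line: lower edge on the floor at dryer x = 0, slope 0.25 rad, rising to +x; centre at dryer x = 52, z = 38 mm. A plate laid parallel 40 mm further to dryer -x lies flat on it, lower edge on the floor, centre at the same height. Axes: x along the 110 mm, y the 60 mm, z the thickness.
- plate_b_center (a point): Centre of a loose cast aluminium cover plate, 110 x 60 x 10 mm, rounded corners, six bolt holes, about 0.18 kg (all three plates are alike; axes as plate_a). At the start it lies flat on the rubber mat (4 mm thick; plate centre 9 mm above the bench), free to be gripped across its 60 mm.
- plate_c_center (a point): Centre of the other cover plate lying flat on the rubber mat, same as plate_b; either of the two may come first in the row.
- plate_a: The plate of plate_a_center; origin at the centre of its underside.
- plate_b: The plate of plate_b_center; origin at the centre of its underside.
- plate_c: The plate of plate_c_center; origin at the centre of its underside.
- cover (a joint): Angle (rad) of the console's splash cover: 0 closed, grows as it opens, stop at 2.4. Steel, 100 mm long, 84 mm wide, 22 mm skirts, 0.16 kg, hinged at its far edge, no latch. It balances at about 1.8 rad: let go below that it falls shut; pushed beyond 1.95 it falls back against the stop and stays.
- cover_hinge (a point): Fixed point midway along the cover's hinge axis, 34 mm above the console's face. y is the hinge axis, z the normal of the face, x runs up the slope, away from the robot. Closed, the cover reaches from here to -x, parallel to the face; opening, it swings up and over to +x.
- cover_tab (a point): Middle of the lifting tab that sticks out of the cover's free edge: 40 mm wide along the hinge axis, 8 mm thick, reaching 22 mm either way from this point; 122 mm from the hinge; clear above and at both sides, 30 mm free under it. Moves with the cover; y is the hinge axis, x points to the hinge, z out of the outer face. Pinched across its 40 mm it can turn between the fingers.
- start_top (a point): Centre of the top of the start button, the flat black button 36 mm across in a steel collar under the splash cover, 50 mm from the hinge towards the robot, 22 mm above the face; z out of the face. Moves with the button.
- start (a joint): Travel of the start button (m): 0 up, 0.006 fully in; a spring returns it, about 2 N to move it and 6 N fully in.
- stop_top (a point): Top of the stop button, a black mushroom 42 mm across standing beside the cover, 100 mm to +y of the start button, 38 mm above the face. Not to be pressed.
- stop (a joint): Travel of the stop button (m): 0 up, 0.006 fully in.
- conrod_center (a point): Bystander: steel connecting rod, 190 mm long, 26 mm thick, lying beyond the mat; centre, half-way up.
- gear: Bystander: toothed timing gear, 96 mm across, 26 mm high, lying on the bench behind the console; origin at the centre of its underside.
- starter: Starter console: fixed grey box 190 mm deep (x, away from the robot), 200 mm wide (y), its face sloping up away from the robot by 0.2 rad (70 mm high in front, 108 mm behind). Origin on the bench under its centre. Splash cover centred at y = -40 mm, stop button at y = +60 mm.
- rest_bar (a point): Middle of the dryer's round rest bar, which crosses the tray at dryer x = 93 mm: 8 mm thick, 112 mm long over its end supports, which reach 46 mm above the bench. Axes as the dryer.
Not all that is in view belongs to the job. What is shaped like the plate_c but green, purple or red is not meant.

How it is judged:
On the way, in this order (a step that is already met when the one before it is completed fails the run):
1. both plates lie in the tray, shingled on the first one, released and at rest (((distance between plate_a_center and plate_b_center between 0.024 and 0.068 m and distance between plate_b_center and plate_c_center between 0.024 and 0.068 m and distance between plate_a_center and plate_c_center above 0.052 m and x of plate_b_center in the frame of dryer below 0.038 m and x of plate_c_center in the frame of dryer below 0.008 m) or (distance between plate_a_center and plate_c_center between 0.024 and 0.068 m and distance between plate_c_center and plate_b_center between 0.024 and 0.068 m and distance between plate_a_center and plate_b_center above 0.052 m and x of plate_c_center in the frame of dryer below 0.038 m and x of plate_b_center in the frame of dryer below 0.008 m)) and angle between plate_a_center's own z axis and vertical between 0.1 and 0.45 rad and y of plate_a_center in the frame of dryer between -0.02 and 0.02 m and angle between the y axis of each of plate_a_center, plate_b_center, plate_c_center and the y axis of dryer, either way round below 0.22 rad and z of each of plate_a_center, plate_b_center, plate_c_center in the frame of dryer below 0.062 m and angle between plate_b_center's own z axis and vertical between 0.1 and 0.45 rad and y of plate_b_center in the frame of dryer between -0.02 and 0.02 m and angle between plate_c_center's own z axis and vertical between 0.1 and 0.45 rad and y of plate_c_center in the frame of dryer between -0.02 and 0.02 m and x of plate_a_center in the frame of dryer between 0.038 and 0.068 m and linear speed of each of plate_a, plate_b, plate_c below 0.02 m/s and contact force between the fingers and plate_a below 0.1 N and contact force between the fingers and plate_b below 0.1 N and contact force between the fingers and plate_c below 0.1 N), for 0.2 s.
2. the splash cover stands open past its balance without being held (value of joint cover above 2.1 rad and velocity of joint cover between -0.1 and 0.1 rad/s and contact force between the fingers and starter below 0.1 N), for 0.3 s.
3. the start button is pressed in with the cover open (value of joint start above 0.0045 m and value of joint cover above 2.1 rad), for 0.1 s.
At the end, for the whole second after the job is handed in: Plates at rest in the tray as a shingled row from the rest bar: neighbouring centres 24-68 mm apart, slopes 0.10-0.45 rad, within 20 mm of the centre line, square within 0.22 rad, the first still on its bar; cover open beyond 2.1 rad; start button pressed and up again (all of step 1 and value of joint cover above 2.1 rad and value of joint start below 0.002 m); the robot touches nothing.
It fails at once if the stop button is pressed (value of joint stop above 0.003 m).
It fails at once if a plate is dropped from more than about 30 mm ((linear speed of plate_b above 0.75 m/s and contact force between anything else and plate_b below 0.05 N) or (linear speed of plate_c above 0.75 m/s and contact force between anything else and plate_c below 0.05 N)).
It fails at once if a thing lying around is moved by more than 25 mm (distance of any of conrod_center, gear from where it was at the start of the episode above 0.025 m).
It also fails if it takes over 72 s, if anything falls off the work surface, if the arm or the gripper's body presses on something with over 40 N, if the wrist force passes 120 N, or if a joint passes its speed limit or range.

ROBOT

A 6-joint arm with a two-finger parallel gripper is mounted at the origin on the work surface. World frame = base frame: x ahead of the robot, y to its left, z up, the work surface at z = 0. Lengths are in m, angles in rad, forces in N, time in s.
With the tool pointing down it reaches from about 0.35 to 1 m from the base axis. Payload 7.1 kg.
Tool frame: the origin (TCP) lies at the very end of the fingers, on their centre line; the grasp point (between the pads) lies behind it (env.hold_point_z is the y of the grasp point in the tool frame, in m); y points along the fingers, z is the direction in which the jaws open and shut, and the axes are right-handed (so a half turn about y gives the same grasp; the last joint's range is limited). The gripper opens to 85 mm and grips with 20 to 120 N. Pads are 22 mm wide; open, the fingers measure 114 mm over their backs; the gripper's body (76 mm by 85 mm) begins 54 mm behind the grasp point. The pads swing forward as they close: fully open they stand 13 mm farther back than shut.
Start: joints at [-1.368, 0.423, 1.63, -0, 1.089, -0.019], TCP at [0.138, -0.61, 0.231] pointing down, gripper open.
Joint ranges: [-3, 3], [-0.9, 2.11], [0.09, 2.58], [-1.31, 4.45], [0.11, 2.69], [-2.54, 2.54]. Speed limits (rad/s): [2.39, 2.39, 3.01, 3.14, 3.14, 3.14].

INTERFACE

Orientations are given as a rotation vector (axis times angle).
In Python, from station import env gives the robot as it stands.
- The arm moves only by the tool move_arm, never from a script. Its arguments are lists of equal length, an entry for each row: "twist": the turn, a rotation vector about the tool's x, y, z in degrees, a list of three; "travel": the shift along the tool's x, y, z in m, a list of three; "claw": the finger opening in m, from 0 to 0.0854. In form: {"twist": [[rx, ry, rz], ...], "travel": [[dx, dy, dz], ...], "claw": [claw, ...]}. A call has 1 to 12 rows; each row shifts and turns the commanded pose from where the row before left it, along the tool's axes as they then stand; what a row does not reach is not made up. A row lasts 1/10 s, in which the tool goes at most 50 mm and 8.59 degrees, less where a joint would pass 70% of its speed; a pose out of reach is approached as far as the arm can. A call with a gripper value outside its range is refused whole. The fingers move at their own pace and stop on an object; "squeeze" is the grip in N (left out, the last holds). Time passes only in rows, so rows that do not move let the fingers close. It gives the time, the measured TCP pose, the force and the opening at its end, in the units of the state.
- env.state(): the state, without advancing time (a new reading comes with each control period).
- env.read_camera(name): name is "scene" or "top" or "wrist"; returns a dict with "img" (480x640x3 uint8, red, green, blue), "range_z" (480x640 float32, m along the optical axis (not along the pixel's ray), 0 where there is no reading), "fx", "fy", "cx", "cy" (pixels), "k1" (the pictures are not rectified: a ray, as slopes to the right and down, at radius r is drawn at 1 + k1 r^2 times it, then the intrinsics apply), "eye" and "attitude" of the camera in the world. Camera axes: x right, y down, z forward; pixel columns grow to the right and rows downward; lengths in m; the calibration is good to about 2 mm. A picture is of the moment at which its call begins.
- env.sign_off(): hands the job in, once; it reports no verdict.
Trained networks look in the newest picture that a camera, given by its name, has taken for a name from the list of things; names that differ only in an ending like _2 or _b are one class to them, and where a whole thing is asked for, a point or a joint stands for the part that bears it (a point fixed in the world has none). Each returns a list of dicts, best first, with "score" (0 to 1); they miss things now and then, are a little off and sometimes report something else, mostly with a low value. They report only what shows in the picture. A call takes as long as a camera call. They do not tell look-alikes from the thing itself.
- env.outline_of(camera, target): "pixels" (480x640 bool, what is visible of it) and "extent" ([left, top, width, height] in pixels, round what is visible of it).
- env.pinpoint(camera, target): "at" ([column, row] in pixels: a listed point, or the origin of a listed thing).
The state is a dict: "t": time; "q": joint angles; "qd": joint speeds; "joint_efforts": joint torques, N m; "position": TCP position; "tcp_rot": TCP orientation; "force": force on the tool from outside, world axes, zero at the start; "moment": the same for the moment, N m; "opening": finger opening in m.
Only numpy, scipy, OpenCV 4.12 (cv2) and the standard library are available. Lean on these libraries where they do the work, as an engineer would, in place of code of your own. Each camera call takes 0.05 s, during which the arm holds its last target.

## Working session

There is one attempt and no reset: what is moved stays moved. The work goes in short steps, Python scripts to look and compute and a tool call to move; the robot and the scene stay as the last step left them, time stands still between calls to the robot, and variables do not carry over. Pictures are saved under pics/ and viewed, and the job is handed in when it is done.

Besides the shell and the picture viewer there is one more tool, called as name(argument=value, ...) on one line, values as JSON. move_arm: Moves the arm, as the interface text tells. Its arguments: {"type":"object","properties":{"twist":{"type":"array"},"travel":{"type":"array"},"claw":{"type":"array"},"squeeze":{"type":"number"}},"required":["twist","travel","claw"]}

```bash
ls; mkdir -p pics
cat > h.py <<'E'
import numpy as np, cv2
from station import env
from scipy.spatial.transform import Rotation as R
def snap(n,f):
    c=env.read_camera(n); cv2.imwrite('pics/'+f,c['img'][:,:,::-1]); return c
def rot(c):
    a=np.array(c['attitude'],float)
    return a if a.shape==(3,3) else (R.from_rotvec(a).as_matrix() if a.size==3 else R.from_quat(a).as_matrix())
def und(c,uv):
    uv=np.atleast_2d(np.array(uv,float)); K=np.array([[c['fx'],0,c['cx']],[0,c['fy'],c['cy']],[0,0,1]])
    return cv2.undistortPoints(uv[:,None],K,np.array([c['k1'],0,0,0.]))[:,0]
def ray(c,uv):
    n=und(c,uv); d=np.c_[n,np.ones(len(n))]@rot(c).T; return np.array(c['eye']),d
def atz(c,uv,z):
    e,d=ray(c,uv); return e+d*((z-e[2])/d[:,2])[:,None]
def dep(c,uv):
    uv=np.atleast_2d(uv); e,d=ray(c,uv); z=np.array([c['range_z'][int(round(v)),int(round(u))] for u,v in uv]); return e+d*z[:,None]
def proj(c,P):
    P=np.atleast_2d(P); p=(P-np.array(c['eye']))@rot(c); s=p[:,:2]/p[:,2:]; r2=(s**2).sum(1,keepdims=True); s=s*(1+c['k1']*r2)
    return s*[c['fx'],c['fy']]+[c['cx'],c['cy']]
E
python3 - <<'E'
from h import *
print(env.state(), env.hold_point_z)
for n in ['scene','top','wrist']:
    c=snap(n,n+'0.png'); print(n,c['eye'],c['attitude'],c['fx'],c['k1'])
    for t in ['dryer','plate_a_center','plate_b_center','cover_hinge','cover_tab','start_top','stop_top','conrod_center','gear','starter','rest_bar']:
        for r in env.pinpoint(n,t)[:4]:
            u,v=r['at']; 
            print(t,round(r['score'],2),np.round(r['at'],1), np.round(dep(c,[u,v])[0],3) if 0<=u<639 and 0<=v<479 else '')
E
```

```text
pics
{'t': 0.0, 'q': array([-1.36801336e+00,  4.23889052e-01,  1.63070735e+00,  3.14783528e-05,
        1.08858895e+00, -1.89803533e-02]), 'qd': array([-0.00065638,  0.00094583,  0.00075279, -0.00057391, -0.0015126 ,
       -0.00159999]), 'joint_efforts': array([-2.51277459e-05, -5.57392395e+01, -2.81748462e+01, -1.91208073e-04,
        7.22728946e-03,  1.54631704e-05]), 'position': array([ 0.13740186, -0.60913847,  0.23050877]), 'tcp_rot': array([-0.2343904 ,  2.10590421, -2.10254093]), 'force': array([0.0649472 , 0.42748041, 0.22133751]), 'moment': array([ 0.02939631, -0.00686863, -0.0271902 ]), 'opening': 0.08545963512219146} -0.0187
scene [ 1.10314078 -0.34492901  0.71561307] [-2.04009225 -1.15726526  0.55539412] 491.2446738365508 -0.004219009966811846
dryer 0.81 [440.1 233.6] [0.496 0.282 0.019]
plate_a_center 0.9 [461.8 230.8] [0.535 0.305 0.044]
plate_b_center 0.66 [327.8 265.6] [0.451 0.019 0.015]
cover_hinge 0.71 [154.7 357.3] [ 0.602 -0.353  0.139]
cover_tab 0.72 [138.2 317.5] [ 0.493 -0.355  0.119]
cover_tab 0.33 [475.9 235.5] [0.572 0.307 0.056]
stop_top 0.62 [214.8 316.5
[... 368 characters left out ...]
305 0.032]
plate_a_center 0.58 [187.2 246. ] [0.526 0.319 0.042]
plate_b_center 0.95 [328.  282.8] [0.449 0.027 0.014]
cover_hinge 0.78 [524.6 203.1] [ 0.599 -0.355  0.137]
cover_hinge 0.19 [473.6 219.6] [ 0.567 -0.255  0.13 ]
cover_tab 0.7 [522.5 264.1] [ 0.481 -0.353  0.118]
stop_top 0.77 [474.6 218.6] [ 0.569 -0.255  0.136]
conrod_center 0.64 [329.6 127.3] [0.781 0.022 0.019]
conrod_center 0.47 [327.4 283.5] [0.448 0.028 0.011]
gear 0.56 [490.  168.3] [ 0.691 -0.321  0.024]
starter 0.9 [486.1 240.2] [ 0.531 -0.291  0.082]
rest_bar 0.84 [190.3 223.7] [0.571 0.311 0.051]
wrist [ 0.20534183 -0.59455754  0.37334124] [ 2.2755164  -1.81986976 -0.25519375] 356.2235696522019 -0.013286527237000459
```

View pics/scene0.png

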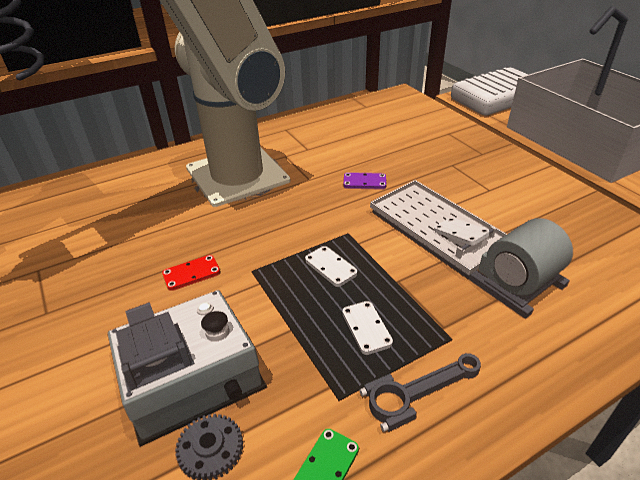

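View pics/top0.png

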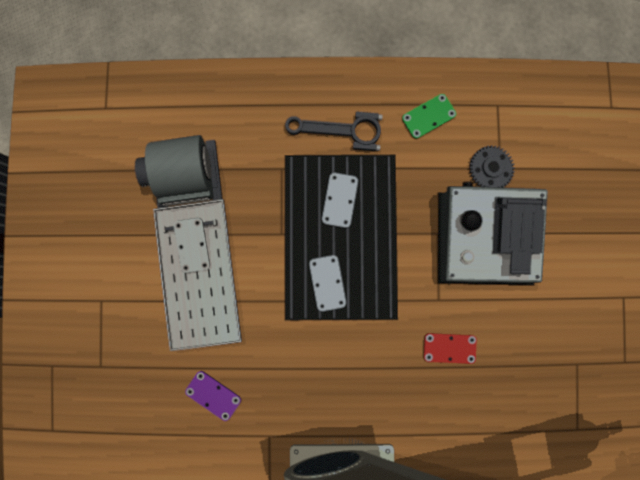

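Run:
```python
from h import *
c=env.read_camera('top')
for t in ['plate_b','plate_c','dryer','starter','cover']:
    for r in env.outline_of('top',t)[:6]:
        m=r['pixels'].astype(np.uint8); cs,_=cv2.findContours(m,0,2); k=max(cs,key=cv2.contourArea)
        print(t,round(r['score'],2),r['extent'],cv2.minAreaRect(k), c['img'][r['pixels']].mean(0).round())
        P=dep(c,k[:,0].astype(float)) 
        if 'plate' in t:
            W=atz(c,k[:,0].astype(float),0.014); print(cv2.minAreaRect((W[:,:2]*1000).astype(np.float32)))
```

```text
plate_b 0.88 [404.0, 96.0, 49.8, 43.3] ((428.5231018066406, 115.91539764404297), (27.411672592163086, 50.60616683959961), 60.2551155090332) [ 58. 131.  70.]
((808.6392822265625, -193.26678466796875), (59.93914031982422, 113.12519073486328), 30.315170288085938)
plate_b 0.7 [311.1, 253.9, 33.5, 55.1] ((326.6889953613281, 282.9828796386719), (53.55712127685547, 29.08249855041504), 79.11447143554688) [143. 149. 153.]
((449.00433349609375, 29.810771942138672), (112.13164520263672, 61.009456634521484), 10.706884384155273)
plate_b 0.65 [176.0, 216.0, 36.9, 57.3] ((191.5972442626953, 244.80917358398438), (53.544124603271484, 29.170835494995117), 80.13418579101562) [143. 146. 140.]
((530.7565307617188, 316.0321350097656), (115.0343246459961, 62.55409622192383), 10.59752082824707)
plate_b 0.64 [320.6, 171.6, 38.1, 57.4] ((339.6517028808594, 199.72618103027344), (29.63946533203125, 52.97733688354492), 8.426969528198242) [142. 148. 152.]
((625.1146850585938, 1.4377822875976562), (62.8148193359375, 113.66709899902344), 81.3916244506836)
plate_b 0.64 [422.1, 330.1, 54.2, 37.2] ((449.1975402832031,
[... 1796 characters left out ...]
 49.7] ((212.90171813964844, 395.36126708984375), (52.84640884399414, 31.127233505249023), 36.25383758544922) [103.  58. 118.]
((214.32339477539062, 269.20367431640625), (110.8432388305664, 65.7979507446289), 54.23748016357422)
dryer 0.69 [131.8, 135.9, 107.3, 216.5] ((187.21755981445312, 242.4956512451172), (212.38327026367188, 84.74458312988281), 81.72411346435547) [115. 116. 110.]
starter 0.56 [436.3, 180.7, 112.2, 104.8] ((491.5131530761719, 233.01388549804688), (109.14933013916016, 102.77328491210938), 1.5481576919555664) [93. 96. 94.]
cover 0.61 [500.6, 198.0, 42.7, 75.8] ((520.0965576171875, 235.85862731933594), (45.27468490600586, 75.22291564941406), 3.3664603233337402) [59. 60. 61.]
```

The pictures show the dryer at left (tray corners about (155,209), (222,201), (241,342), (171,350) in the top view). The loose white plates are at (328,283) and (340,200), and the console is at right with its tab at (522,264). The coloured lookalikes are not meant.

Run:
```python
from h import *
c=snap('top','t1.png')
im=cv2.resize(c['img'][120:360,120:260],None,fx=4,fy=4)[:,:,::-1]; im=cv2.resize(im,(350*1,600)); cv2.imwrite('pics/dry.png',im)
im=cv2.resize(c['img'][170:300,425:560],None,fx=4.4,fy=4.4)[:,:,::-1]; cv2.imwrite('pics/con.png',im)
cs=np.array([(155,209),(222,201),(241,342),(171,350)],float)
W=atz(c,cs,0.032); print(W.round(4)); print(W.mean(0))
s=env.state(); print(R.from_rotvec(s['tcp_rot']).as_matrix().round(3))
```

```text
[[0.6052 0.3916 0.032 ]
 [0.6209 0.2487 0.032 ]
 [0.3275 0.2071 0.032 ]
 [0.3102 0.3535 0.032 ]]
[0.46595206 0.30021841 0.032     ]
[[-0.975 -0.     0.22 ]
 [-0.22   0.    -0.975]
 [-0.    -1.    -0.   ]]
```

View pics/dry.png

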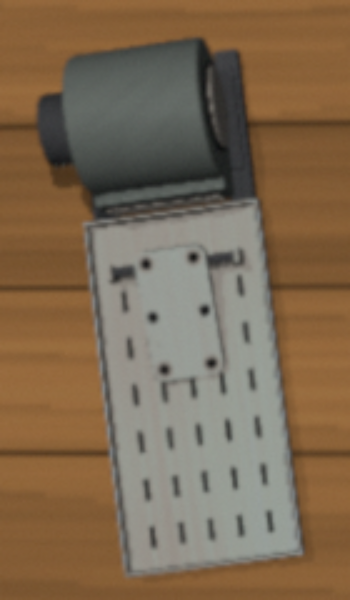

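View pics/con.png

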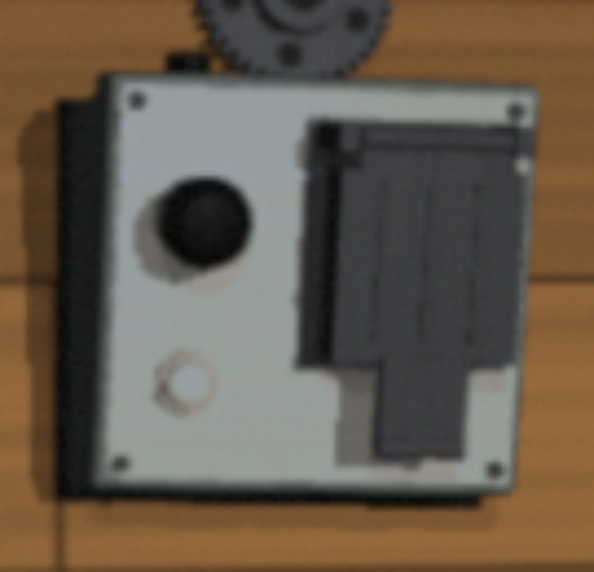

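```bash
cat >> h.py <<'E'
DO=np.array([.476,.3015,0]); DY=np.radians(7.3)
def cur():
    s=env.state(); return np.array(s['position']),R.from_rotvec(s['tcp_rot']).as_matrix()
def toolR(ydir,zdir):
    y=np.array(ydir,float); y/=np.linalg.norm(y); z=np.array(zdir,float); z-=y*(z@y); z/=np.linalg.norm(z)
    return np.c_[np.cross(y,z),y,z]
def plan(p,Rm,n,start=None,show=True):
    """n equal rows from start to (p,Rm); returns simulated end"""
    p0,R0=start or cur()
    rv=np.degrees(R.from_matrix(R0.T@Rm).as_rotvec()); tw=np.round(rv/n,2)
    dR=R.from_rotvec(np.radians(tw)).as_matrix()
    q=p0.copy(); Q=R0.copy(); tr=[]
    for i in range(n):
        d=np.round(Q.T@((p-q)/(n-i)),4); tr.append(d.tolist()); q=q+Q@d; Q=Q@dR
    print('"twist":',[tw.tolist()]*n if n<13 else tw); print('"travel":',tr)
    print('end',q.round(4),'rot err deg',np.degrees(R.from_matrix(Q.T@Rm).magnitude()).round(2))
    return q,Q
E
python3 - <<'E'
from h import *
a=np.radians(10.7); Rm=toolR([0,0,-1],[np.sin(a),-np.cos(a),0])
p0,R0=cur()
e=plan(np.array([.36,-.15,.2]),Rm,12)
plan(np.array([.425,.030,.16]),Rm,6,e)
E
```

```text
"twist": [[0.0, 0.17, -0.0], [0.0, 0.17, -0.0], [0.0, 0.17, -0.0], [0.0, 0.17, -0.0], [0.0, 0.17, -0.0], [0.0, 0.17, -0.0], [0.0, 0.17, -0.0], [0.0, 0.17, -0.0], [0.0, 0.17, -0.0], [0.0, 0.17, -0.0], [0.0, 0.17, -0.0], [0.0, 0.17, -0.0]]
"travel": [[-0.0265, 0.0026, -0.0333], [-0.0264, 0.0026, -0.0334], [-0.0263, 0.0026, -0.0334], [-0.0262, 0.0026, -0.0335], [-0.0261, 0.0026, -0.0336], [-0.026, 0.0026, -0.0337], [-0.0259, 0.0026, -0.0338], [-0.0258, 0.0026, -0.0338], [-0.0257, 0.0026, -0.0339], [-0.0257, 0.0026, -0.034], [-0.0255, 0.0027, -0.034], [-0.0255, 0.0026, -0.0342]]
end [ 0.36 -0.15  0.2 ] rot err deg 0.03
"twist": [[0.0, -0.01, -0.0], [0.0, -0.01, -0.0], [0.0, -0.01, -0.0], [0.0, -0.01, -0.0], [0.0, -0.01, -0.0], [0.0, -0.01, -0.0]]
"travel": [[-0.0162, 0.0067, -0.0275], [-0.0162, 0.0067, -0.0275], [-0.0162, 0.0067, -0.0274], [-0.0162, 0.0066, -0.0275], [-0.0162, 0.0067, -0.0274], [-0.0163, 0.0066, -0.0275]]
end [0.425 0.03  0.16 ] rot err deg 0.03
```

move_arm(twist=[[0, 0.2, 0], [0, 0.2, 0], [0, 0.2, 0], [0, 0.2, 0], [0, 0.2, 0], [0, 0.2, 0], [0, 0.2, 0], [0, 0.2, 0], [0, 0.2, 0], [0, 0.2, 0], [0, 0, 0], [0, 0, 0]], travel=[[-0.026, 0.0026, -0.0335], [-0.026, 0.0026, -0.0335], [-0.026, 0.0026, -0.0335], [-0.026, 0.0026, -0.0335], [-0.026, 0.0026, -0.0335], [-0.026, 0.0026, -0.0335], [-0.026, 0.0026, -0.0335], [-0.026, 0.0026, -0.034], [-0.026, 0.0026, -0.034], [-0.026, 0.0026, -0.034], [-0.0255, 0.0026, -0.034], [-0.0255, 0.0026, -0.034]], claw=[0.0854, 0.0854, 0.0854, 0.0854, 0.0854, 0.0854, 0.0854, 0.0854, 0.0854, 0.0854, 0.0854, 0.0854], squeeze=60)

```text
t: 3.35
position: [0.3613, -0.1493, 0.2004]
tcp_rot: [-0.198, 2.122, -2.124]
force: [0.8, -1.2, 0.0]
opening: 0.0851
```

move_arm(twist=[[0, 0, 0], [0, 0, 0], [0, 0, 0], [0, 0, 0], [0, 0, 0], [0, 0, 0], [0, 0, 0]], travel=[[-0.0162, 0.0067, -0.0275], [-0.0162, 0.0067, -0.0275], [-0.0162, 0.0067, -0.0275], [-0.0162, 0.0067, -0.0275], [-0.0162, 0.0067, -0.0275], [-0.0162, 0.0067, -0.0275], [0, 0, 0]], claw=[0.0854, 0.0854, 0.0854, 0.0854, 0.0854, 0.0854, 0.0854])

```text
t: 4.05
position: [0.4266, 0.0319, 0.1596]
tcp_rot: [-0.202, 2.122, -2.121]
force: [0.8, -0.2, -0.3]
opening: 0.0853
```

Run:
```python
from h import *
p,r=cur(); print(p,r.round(3).tolist(),env.state()['t'],env.state()['q'])
c=snap('wrist','w1.png'); print(c['eye'],rot(c).round(3).tolist())
for x in env.outline_of('wrist','plate_b')[:3]:
    m=x['pixels'].astype(np.uint8); k=max(cv2.findContours(m,0,2)[0],key=cv2.contourArea)
    W=atz(c,k[:,0].astype(float),.014); print(x['score'],x['extent'],cv2.minAreaRect((W[:,:2]*1000).astype(np.float32)))
for x in env.pinpoint('wrist','plate_b_center')[:3]: print(x, dep(c,x['at']))
```

```text
[0.42657965 0.03191073 0.15957806] [[-0.982, 0.001, 0.189], [-0.189, 0.0, -0.982], [-0.001, -1.0, -0.0]] 4.05 [4.65115456e-02 2.49574625e-01 2.10592232e+00 6.69415084e-04
 7.85536678e-01 1.42664087e+00]
[0.49479505 0.04478285 0.3016466 ] [[0.189, -0.944, -0.269], [-0.982, -0.182, -0.051], [-0.001, 0.274, -0.962]]
0.89 [2.0, 28.6, 15.4, 69.5] ((498.62542724609375, 287.4066467285156), (13.631568908691406, 47.40076446533203), 87.34657287597656)
0.68 [299.0, 125.6, 73.7, 137.5] ((448.04107666015625, 28.304790496826172), (109.86487579345703, 60.49925994873047), 10.770078659057617)
0.63 [352.5, 1.5, 104.4, 53.7] ((578.8546752929688, 4.729949951171875), (35.10307312011719, 66.11060333251953), 11.071571350097656)
{'at': [334.8, 197.0], 'score': 0.9} [[0.44833468 0.02860503 0.01401918]]
```

View pics/w1.png

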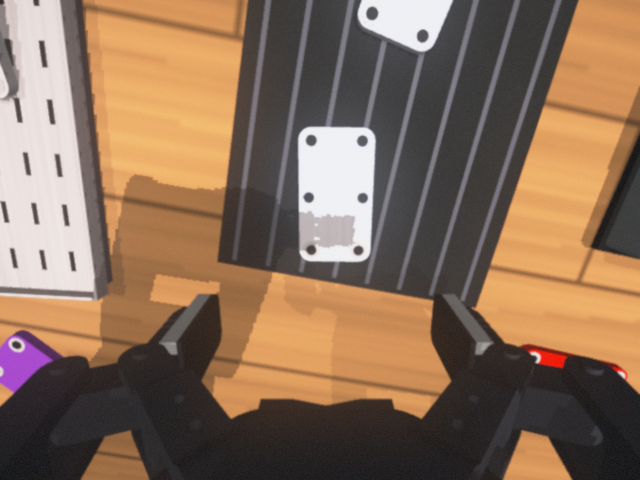

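The plate is centred at pixel (335,195) between the fingers. It measures (0.448, 0.0285), yaw 10.8°, so the jaws are already aligned with it.

move_arm(twist=[[0, 0, 0], [0, 0, 0], [0, 0, 0], [0, 0, 0], [0, 0, 0], [0, 0, 0]], travel=[[-0.0068, 0.026, 0.0025], [-0.0068, 0.026, 0.0025], [-0.0067, 0.026, 0.0025], [0, 0.026, 0], [0, 0.026, 0], [0, 0.012, 0]], claw=[0.076, 0.076, 0.076, 0.076, 0.076, 0.076])

```text
t: 4.8
position: [0.4457, 0.0246, 0.0165]
tcp_rot: [-0.2, 2.126, -2.125]
force: [0.1, -0.1, -0.1]
opening: 0.0761
```

move_arm(twist=[[0, 0, 0], [0, 0, 0], [0, 0, 0], [0, 0, 0]], travel=[[0, 0.006, 0], [0, 0.005, 0], [0, 0.004, 0], [0, 0, 0]], claw=[0.076, 0.076, 0.076, 0.076])

```text
t: 5.2
position: [0.4471, 0.0257, 0.0032]
tcp_rot: [-0.198, 2.123, -2.123]
force: [0.3, 0.6, -0.1]
opening: 0.0763
```

Run:
```python
from h import *
s=env.state();print(s['position'],s['force'],s['t'])
c=snap('wrist','w2.png')
```

```text
[0.44712175 0.02573101 0.00322189] [ 0.33786309  0.64337074 -0.09220095] 5.2
```

View pics/w2.png

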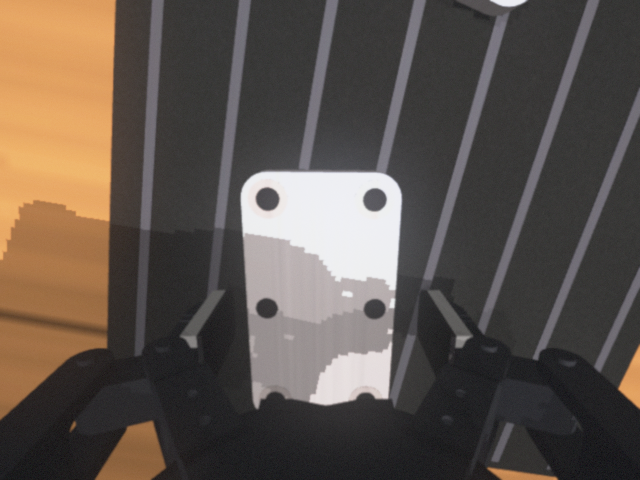

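move_arm(twist=[[0, 0, 0], [0, 0, 0], [0, 0, 0], [0, 0, 0], [0, 0, 0]], travel=[[0, 0.002, -0.002], [0, 0, 0], [0, 0, 0], [0, 0, 0], [0, 0, 0]], claw=[0.076, 0.05, 0.05, 0.05, 0.05], squeeze=60)

```text
t: 5.75
position: [0.4466, 0.0279, 0.0016]
tcp_rot: [-0.198, 2.123, -2.123]
force: [-1.5, 0.1, 9.0]
opening: 0.0581
```

Run:
```python
from h import *
s=env.state();print(s['position'],s['tcp_rot'],s['force'],s['opening'],s['t'])
```

```text
[0.44660643 0.02790401 0.00160214] [-0.19848314  2.12316036 -2.12307275] [-1.52350726  0.07047404  9.03932938] 0.05809626046307323 5.75
```

move_arm(twist=[[0, 0, 0], [0, 0, 0], [0, 0, 0], [0, 0, 0]], travel=[[0, -0.01, 0], [0, -0.025, 0], [0, -0.035, 0], [0, -0.035, 0]], claw=[0.05, 0.05, 0.05, 0.05])

```text
t: 6.15
position: [0.4457, 0.0278, 0.1072]
tcp_rot: [-0.201, 2.124, -2.124]
force: [0.9, 0.5, -2.3]
opening: 0.058
```

```bash
cat >> h.py <<'E'
def place_pose(xd,zd,off,d=.0074,sl=.25,yd=0.):
    Rd=R.from_euler('z',DY).as_matrix()
    n=Rd@np.array([-np.sin(sl),0,np.cos(sl)]); ex=Rd@np.array([np.cos(sl),0,np.sin(sl)])
    Rm=toolR(-n,-Rd[:,1]); c=DO+Rd@np.array([xd,yd,zd])
    return c-n*d-ex*off, Rm
E
python3 - <<'E'
from h import *
s=env.state();print(s['position'],s['tcp_rot'],s['force'],s['opening'],s['t'])
p,Rm=place_pose(.010,.090,.0013); print(p)
plan(p,Rm,10)
c=snap('wrist','w3.png')
E
```

```text
[0.44572807 0.0277709  0.10715706] [-0.20072701  2.12398936 -2.12388324] [ 0.89415116  0.46981777 -2.29888204] 0.05801392751236931 6.15
[0.48648552 0.30284323 0.08250842]
"twist": [[0.04, 0.34, 1.44], [0.04, 0.34, 1.44], [0.04, 0.34, 1.44], [0.04, 0.34, 1.44], [0.04, 0.34, 1.44], [0.04, 0.34, 1.44], [0.04, 0.34, 1.44], [0.04, 0.34, 1.44], [0.04, 0.34, 1.44], [0.04, 0.34, 1.44]]
"travel": [[-0.0091, 0.0025, -0.0263], [-0.0089, 0.0027, -0.0263], [-0.0087, 0.0029, -0.0264], [-0.0084, 0.003, -0.0264], [-0.0082, 0.0032, -0.0265], [-0.008, 0.0034, -0.0265], [-0.0077, 0.0036, -0.0266], [-0.0075, 0.0038, -0.0266], [-0.0072, 0.004, -0.0267], [-0.007, 0.0041, -0.0267]]
end [0.4865 0.3028 0.0826] rot err deg 0.04
```

View pics/w3.png

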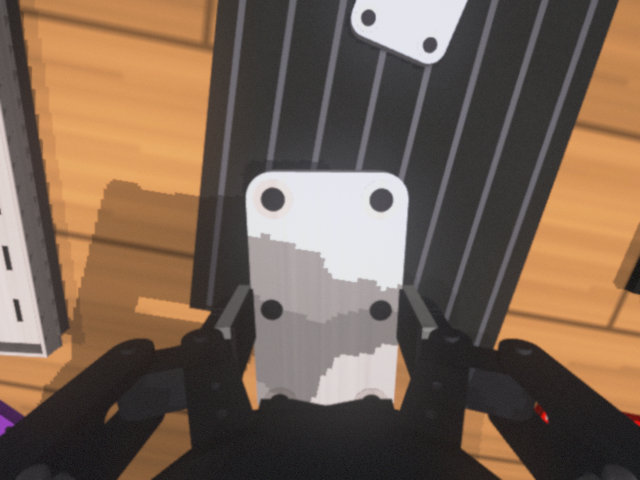

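The plate is held square, its middle holes (272,310) and (381,310) between the pads. Next I carry it over the tray and tilt it.

move_arm(twist=[[0, 0.35, 1.44], [0, 0.35, 1.44], [0, 0.35, 1.44], [0, 0.35, 1.44], [0, 0.35, 1.44], [0, 0.35, 1.44], [0, 0.35, 1.44], [0, 0.35, 1.44], [0, 0.35, 1.44], [0, 0.35, 1.44], [0, 0, 0]], travel=[[-0.009, 0.0025, -0.0263], [-0.009, 0.0027, -0.0263], [-0.0087, 0.003, -0.0264], [-0.0084, 0.003, -0.0264], [-0.0082, 0.0032, -0.0265], [-0.008, 0.0034, -0.0265], [-0.0077, 0.0036, -0.0266], [-0.0075, 0.0038, -0.0266], [-0.0072, 0.004, -0.0267], [-0.007, 0.0041, -0.0267], [0, 0, 0]], claw=[0.05, 0.05, 0.05, 0.05, 0.05, 0.05, 0.05, 0.05, 0.05, 0.05, 0.05])

```text
t: 7.3
position: [0.4876, 0.3058, 0.0824]
tcp_rot: [0.127, 2.055, -2.004]
force: [0.7, 0.4, -1.0]
opening: 0.0579
```

Run:
```python
from h import *
s=env.state();print(s['position'],s['force'],s['opening'],s['t'],s['q'])
c=snap('wrist','w4.png')
c=snap('scene','s4.png'); cv2.imwrite('pics/s4c.png',cv2.resize(c['img'][130:350,300:600],None,fx=2.6,fy=2.6)[:,:,::-1])
p,Rm=place_pose(.010,.041,.0013); print(p)
plan(p,Rm,5)
```

```text
[0.48762329 0.30576238 0.08239572] [ 0.7471861   0.35899481 -1.04496693] 0.05785602412845375 7.3 [ 0.59421353  0.5047226   1.98075388 -0.25016884  0.43715388  2.25198246]
[0.48648552 0.30284323 0.03350842]
"twist": [[0.08, -0.01, -0.0], [0.08, -0.01, -0.0], [0.08, -0.01, -0.0], [0.08, -0.01, -0.0], [0.08, -0.01, -0.0]]
"travel": [[0.0024, 0.0094, 0.0001], [0.0025, 0.0094, 0.0001], [0.0024, 0.0094, 0.0], [0.0025, 0.0094, 0.0001], [0.0024, 0.0094, -0.0]]
end [0.4865 0.3028 0.0335] rot err deg 0.02
```

View pics/w4.png

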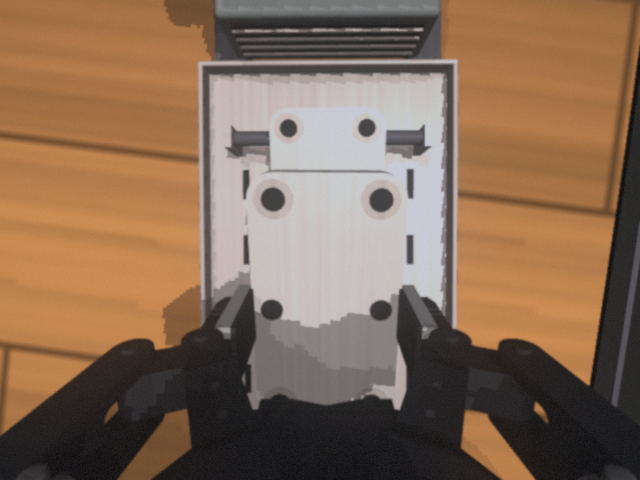

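View pics/s4c.png

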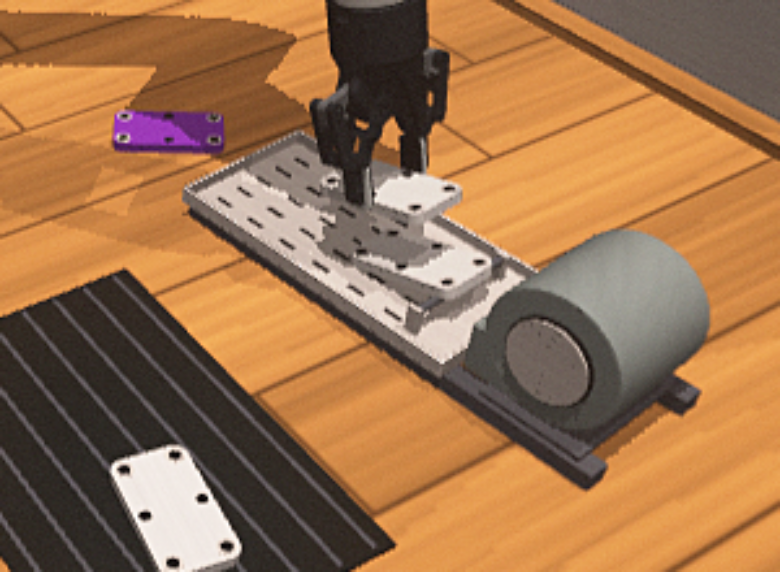

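The held plate (centre column ~327) lines up with plate A behind it (328) and is square to the tray. I lower it now.

move_arm(twist=[[0, 0, 0], [0, 0, 0], [0, 0, 0], [0, 0, 0], [0, 0, 0], [0, 0, 0], [0, 0, 0]], travel=[[0.0024, 0.0094, 0], [0.0025, 0.0094, 0], [0.0024, 0.0094, 0], [0.0025, 0.0094, 0], [0.0012, 0.0047, 0], [0.0012, 0.0047, 0], [0, 0, 0]], claw=[0.05, 0.05, 0.05, 0.05, 0.05, 0.05, 0.05])

```text
t: 8.1
position: [0.4869, 0.3029, 0.0328]
tcp_rot: [0.127, 2.056, -2.009]
force: [0.4, -0.5, -1.4]
opening: 0.0575
```

Run:
```python
from h import *
s=env.state();print(s['position'],s['force'],s['moment'],s['opening'],s['t'])
c=snap('wrist','w5.png')
c=snap('scene','s5.png'); cv2.imwrite('pics/s5c.png',cv2.resize(c['img'][150:310,370:580],None,fx=3.6,fy=3.6)[:,:,::-1])
s=env.state();print(s['position'],s['force'],s['t'])
```

```text
[0.48694604 0.3029272  0.03279525] [ 0.38775625 -0.54469865 -1.39100151] [-0.03536331  0.21507455  0.01198874] 0.05748978078256743 8.1
[0.48732983 0.30325769 0.03358681] [-0.07610265  0.01630347 -0.42862567] 8.2
```

View pics/w5.png

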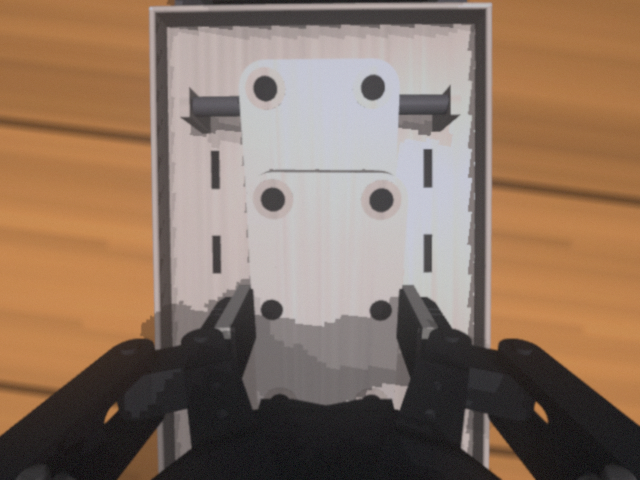

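View pics/s5c.png

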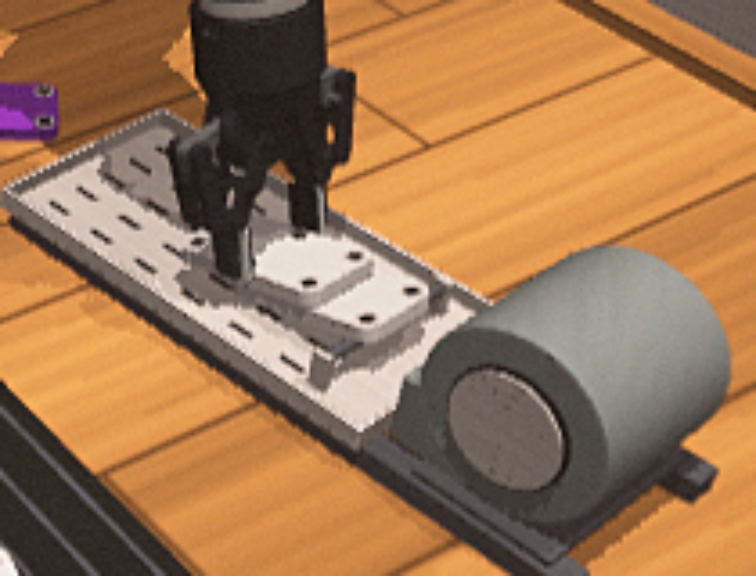

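Plate B is about 3 mm right of plate A (hole midpoints 326 and 319). I shift it 2.5 mm in −z and feel down for contact.

move_arm(twist=[[0, 0, 0], [0, 0, 0], [0, 0, 0], [0, 0, 0]], travel=[[0, 0, -0.0025], [0.0003, 0.001, 0], [0.0003, 0.001, 0], [0, 0, 0]], claw=[0.05, 0.05, 0.05, 0.05])

```text
t: 8.6
position: [0.4868, 0.3057, 0.0315]
tcp_rot: [0.128, 2.056, -2.008]
force: [-0.5, -0.0, -2.3]
opening: 0.0581
```

move_arm(twist=[[0, 0, 0], [0, 0, 0]], travel=[[0.0003, 0.001, 0], [0, 0, 0]], claw=[0.05, 0.05])

```text
t: 8.8
position: [0.4869, 0.3057, 0.0308]
tcp_rot: [0.129, 2.056, -2.007]
force: [-1.4, -0.4, 3.6]
opening: 0.0578
```

move_arm(twist=[[0, 0, 0], [0, 0, 0], [0, 0, 0], [0, 0, 0], [0, 0, 0]], travel=[[0, 0, 0], [0, 0, 0], [0, 0, 0], [0, -0.005, 0], [0, -0.02, 0]], claw=[0.062, 0.067, 0.075, 0.075, 0.075])

```text
t: 9.3
position: [0.4799, 0.3041, 0.0537]
tcp_rot: [0.126, 2.056, -2.011]
force: [0.4, -0.3, 0.3]
opening: 0.0751
```

Run:
```python
from h import *
s=env.state();print(s['position'],s['force'],s['moment'],s['opening'],s['t'])
c=snap('wrist','w6.png')
c=snap('scene','s6.png'); cv2.imwrite('pics/s6c.png',cv2.resize(c['img'][150:310,370:580],None,fx=3.6,fy=3.6)[:,:,::-1])
```

```text
[0.4799005  0.30408044 0.05365874] [ 0.36497273 -0.29082362  0.30797946] [-0.01958233  0.14337724  0.01282945] 0.07505314090618043 9.3
```

View pics/w6.png

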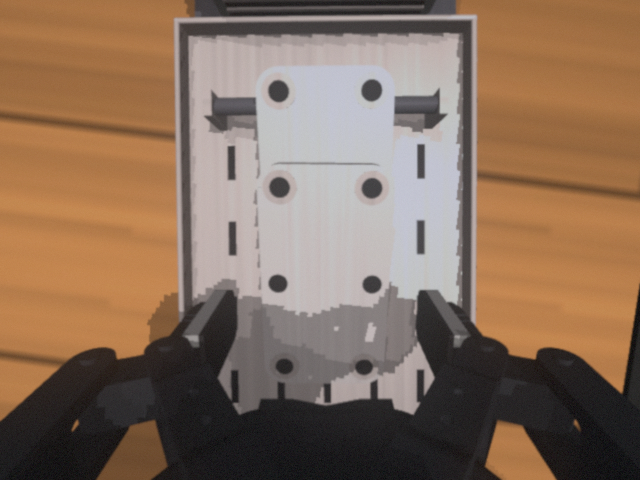

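View pics/s6c.png

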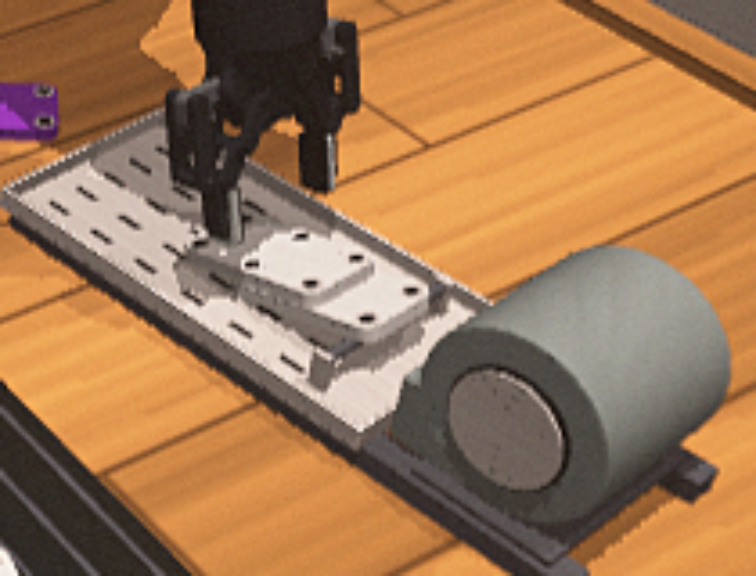

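Plate B lies flat and square on plate A. The second loose plate is next.

Run:
```python
from h import *
a=np.radians(-8.6); Rm=toolR([0,0,-1],[np.sin(a),-np.cos(a),0])
p,r=cur(); e=plan(p-r[:,1]*.06,r,2)
plan(np.array([.595,.002,.16]),Rm,12,e)
```

```text
"twist": [[0.0, 0.0, 0.0], [0.0, 0.0, 0.0]]
"travel": [[-0.0, -0.03, 0.0], [-0.0, -0.03, 0.0]]
end [0.4663 0.3029 0.1145] rot err deg 0.0
"twist": [[0.21, 1.31, -1.2], [0.21, 1.31, -1.2], [0.21, 1.31, -1.2], [0.21, 1.31, -1.2], [0.21, 1.31, -1.2], [0.21, 1.31, -1.2], [0.21, 1.31, -1.2], [0.21, 1.31, -1.2], [0.21, 1.31, -1.2], [0.21, 1.31, -1.2], [0.21, 1.31, -1.2], [0.21, 1.31, -1.2]]
"travel": [[-0.0082, -0.002, 0.0262], [-0.0088, -0.0021, 0.026], [-0.0093, -0.0022, 0.0258], [-0.0099, -0.0023, 0.0256], [-0.0104, -0.0024, 0.0254], [-0.011, -0.0026, 0.0251], [-0.0115, -0.0027, 0.0249], [-0.012, -0.0029, 0.0246], [-0.0125, -0.003, 0.0244], [-0.0129, -0.0032, 0.0241], [-0.0134, -0.0034, 0.0238], [-0.0139, -0.0035, 0.0234]]
end [0.595 0.002 0.16 ] rot err deg 0.05
```

move_arm(twist=[[0, 0, 0], [0, 0, 0]], travel=[[0, -0.03, 0], [0, -0.03, 0]], claw=[0.08, 0.08])

```text
t: 9.6
position: [0.4653, 0.3019, 0.1126]
tcp_rot: [0.127, 2.056, -2.01]
force: [1.0, -0.0, 0.3]
opening: 0.08
```

move_arm(twist=[[0.2, 1.3, -1.2], [0.2, 1.3, -1.2], [0.2, 1.3, -1.2], [0.2, 1.3, -1.2], [0.2, 1.3, -1.2], [0.2, 1.3, -1.2], [0.2, 1.3, -1.2], [0.2, 1.3, -1.2], [0.2, 1.3, -1.2], [0.2, 1.3, -1.2], [0.2, 1.3, -1.2], [0.2, 1.3, -1.2]], travel=[[-0.0082, -0.002, 0.0262], [-0.0088, -0.0021, 0.026], [-0.0093, -0.0022, 0.0258], [-0.0099, -0.0023, 0.0256], [-0.0104, -0.0024, 0.0254], [-0.011, -0.0026, 0.0251], [-0.0115, -0.0027, 0.0249], [-0.012, -0.0029, 0.0246], [-0.0125, -0.003, 0.0244], [-0.013, -0.0032, 0.024], [-0.0134, -0.0034, 0.0238], [-0.014, -0.0035, 0.0234]], claw=[0.08, 0.08, 0.08, 0.08, 0.08, 0.08, 0.08, 0.08, 0.08, 0.08, 0.08, 0.08])

```text
t: 10.8
position: [0.5955, 0.0006, 0.1581]
tcp_rot: [-0.156, -2.142, 2.142]
force: [-0.7, 0.1, -0.3]
opening: 0.0801
```

Run:
```python
from h import *
c=snap('wrist','w7.png')
for x in env.outline_of('wrist','plate_b')[:3]:
    m=x['pixels'].astype(np.uint8); k=max(cv2.findContours(m,0,2)[0],key=cv2.contourArea)
    W=atz(c,k[:,0].astype(float),.014); print(x['score'],x['extent'],cv2.minAreaRect((W[:,:2]*1000).astype(np.float32)))
for x in env.pinpoint('wrist','plate_b_center')[:3]: print(x, dep(c,x['at']))
p,r=cur(); print(p,r.round(3).tolist())
```

```text
0.86 [0.0, 324.6, 43.4, 52.9] ((512.3518676757812, 304.18560791015625), (57.010528564453125, 14.605703353881836), 24.309200286865234)
0.83 [279.0, 115.6, 85.1, 139.7] ((624.6465454101562, 0.7825355529785156), (60.896339416503906, 110.56858825683594), 79.49252319335938)
0.78 [1.8, 344.5, 31.9, 71.0] ((480.1908264160156, 318.33990478515625), (33.16120910644531, 79.06602478027344), 66.48616027832031)
{'at': [4.0, 395.5], 'score': 0.97} [[0.48963156 0.30154669 0.04295254]]
{'at': [316.7, 188.0], 'score': 0.67} [[0.62391303 0.00352119 0.0134206 ]]
[5.96067123e-01 4.16375782e-04 1.58033875e-01] [[-0.989, -0.002, -0.15], [0.15, -0.0, -0.989], [0.002, -1.0, 0.0]]
```

View pics/w7.png

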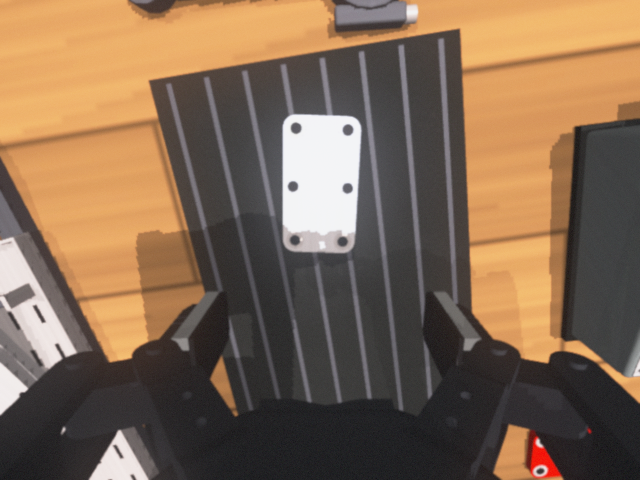

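The plate (holes ~(293,186) and (347,188)) is at (0.624, 0.001), yaw −10.4°, so the tool turns another 1.8°.

move_arm(twist=[[0, 0.6, 0], [0, 0.6, 0], [0, 0.6, 0], [0, 0, 0], [0, 0, 0], [0, 0, 0]], travel=[[-0.0092, 0.026, -0.0018], [-0.0092, 0.026, -0.0018], [-0.0092, 0.026, -0.0017], [0, 0.026, 0], [0, 0.026, 0], [0, 0.011, 0]], claw=[0.076, 0.076, 0.076, 0.076, 0.076, 0.076])

```text
t: 11.55
position: [0.6205, 0.0037, 0.0143]
tcp_rot: [-0.182, -2.124, 2.125]
force: [0.5, -0.3, -0.3]
opening: 0.0761
```

move_arm(twist=[[0, 0, 0], [0, 0, 0], [0, 0, 0]], travel=[[0, 0.006, 0], [0, 0.005, 0], [0, 0, 0]], claw=[0.076, 0.076, 0.076])

```text
t: 11.85
position: [0.6231, 0.0029, 0.0064]
tcp_rot: [-0.189, -2.126, 2.127]
force: [1.0, 0.1, 0.4]
opening: 0.0763
```

Run:
```python
from h import *
s=env.state();print(s['position'],s['tcp_rot'],s['force'],s['t'])
c=snap('wrist','w8.png')
s=env.state();print(s['position'],s['force'],s['t'])
```

```text
[0.62308072 0.00289113 0.00644859] [-0.18882691 -2.12648191  2.12651572] [1.03056088 0.12409281 0.39386744] 11.85
[0.6233352  0.00282562 0.00682364] [ 0.20379495 -0.85349292  0.47161816] 11.9
```

View pics/w8.png

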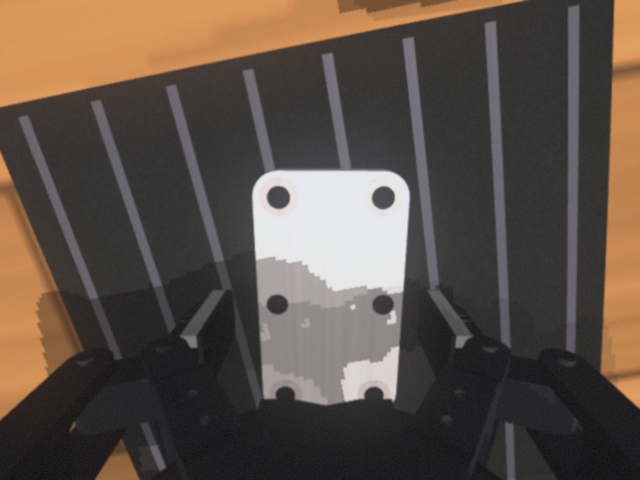

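move_arm(twist=[[0, 0, 0], [0, 0, 0], [0, 0, 0], [0, 0, 0], [0, 0, 0], [0, 0, 0]], travel=[[0, 0.0045, 0], [0, 0, 0], [0, 0, 0], [0, 0, 0], [0, 0, 0], [0, 0, 0]], claw=[0.076, 0.076, 0.05, 0.05, 0.05, 0.05], squeeze=60)

```text
t: 12.5
position: [0.6231, 0.0026, 0.0025]
tcp_rot: [-0.189, -2.126, 2.126]
force: [-1.9, -0.4, 6.6]
opening: 0.0581
```

Run:
```python
from h import *
s=env.state();print(s['position'],s['tcp_rot'],s['force'],s['opening'],s['t'])
```

```text
[0.62314597 0.00257413 0.00251336] [-0.18921971 -2.12624024  2.12645268] [-1.90145148 -0.37505185  6.57389553] 0.05814680254430069 12.5
```

move_arm(twist=[[0, 0, 0], [0, 0, 0], [0, 0, 0], [0, 0, 0]], travel=[[0, -0.01, 0], [0, -0.025, 0], [0, -0.035, 0], [0, -0.04, 0]], claw=[0.05, 0.05, 0.05, 0.05])

```text
t: 12.9
position: [0.622, 0.0027, 0.1121]
tcp_rot: [-0.186, -2.125, 2.125]
force: [1.5, 0.2, -2.2]
opening: 0.0583
```

Run:
```python
from h import *
c=snap('wrist','w9.png')
s=env.state();print(s['position'],s['tcp_rot'],s['force'],s['opening'],s['t'])
p,Rm=place_pose(-.030,.090,.000,yd=.0025); print(p)
plan(p,Rm,12)
```

```text
[0.62638713 0.00265284 0.11948933] [-0.19726049 -2.13028736  2.12908427] [3.36441823 0.37928254 2.22291303] 0.05770416876184568 12.95
[0.44774145 0.30040043 0.08283005]
"twist": [[-0.18, -1.46, 1.16], [-0.18, -1.46, 1.16], [-0.18, -1.46, 1.16], [-0.18, -1.46, 1.16], [-0.18, -1.46, 1.16], [-0.18, -1.46, 1.16], [-0.18, -1.46, 1.16], [-0.18, -1.46, 1.16], [-0.18, -1.46, 1.16], [-0.18, -1.46, 1.16], [-0.18, -1.46, 1.16], [-0.18, -1.46, 1.16]]
"travel": [[0.0191, 0.003, -0.0218], [0.0186, 0.0027, -0.0222], [0.0181, 0.0024, -0.0227], [0.0175, 0.0021, -0.0231], [0.017, 0.0018, -0.0236], [0.0164, 0.0015, -0.024], [0.0158, 0.0013, -0.0244], [0.0152, 0.001, -0.0248], [0.0146, 0.0008, -0.0251], [0.014, 0.0006, -0.0255], [0.0133, 0.0004, -0.0258], [0.0127, 0.0003, -0.0262]]
end [0.4477 0.3004 0.0828] rot err deg 0.03
```

View pics/w9.png

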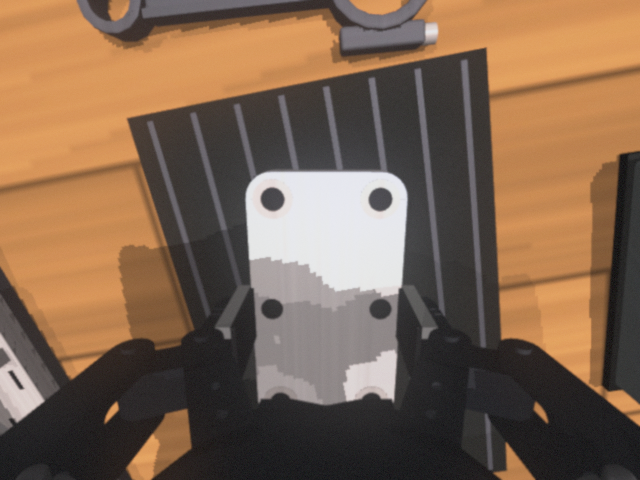

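Same grip as before (holes at (272,310) and (381,310)). I carry it to 40 mm before plate B.

move_arm(twist=[[-0.2, -1.45, 1.15], [-0.2, -1.45, 1.15], [-0.2, -1.45, 1.15], [-0.2, -1.45, 1.15], [-0.2, -1.45, 1.15], [-0.2, -1.45, 1.15], [-0.2, -1.45, 1.15], [-0.2, -1.45, 1.15], [-0.2, -1.45, 1.15], [-0.2, -1.45, 1.15], [-0.1, -1.5, 1.2], [-0.1, -1.5, 1.2]], travel=[[0.0191, 0.003, -0.0218], [0.0186, 0.0027, -0.0222], [0.0181, 0.0024, -0.0227], [0.0175, 0.0021, -0.0231], [0.017, 0.0018, -0.0236], [0.0164, 0.0015, -0.024], [0.0158, 0.0013, -0.0244], [0.0152, 0.001, -0.0248], [0.0146, 0.0008, -0.0251], [0.014, 0.0006, -0.0255], [0.0133, 0.0004, -0.0258], [0.0127, 0.0003, -0.0262]], claw=[0.05, 0.05, 0.05, 0.05, 0.05, 0.05, 0.05, 0.05, 0.05, 0.05, 0.05, 0.05])

```text
t: 14.15
position: [0.4438, 0.3016, 0.0774]
tcp_rot: [0.119, 2.052, -2.017]
force: [0.3, -0.2, -1.5]
opening: 0.058
```

move_arm(twist=[[0, 0, 0], [0, 0, 0]], travel=[[0, 0, 0], [0, 0, 0]], claw=[0.05, 0.05])

```text
t: 14.35
position: [0.444, 0.301, 0.0773]
tcp_rot: [0.117, 2.052, -2.018]
force: [0.2, 0.0, -2.7]
opening: 0.058
```

Run:
```python
from h import *
c=snap('wrist','w10.png')
s=env.state();print(s['position'],s['tcp_rot'],s['force'],s['opening'],s['t'],s['q'])
p,Rm=place_pose(-.030,.090,.000,yd=.0025)
plan(np.array([.4472,.3006,.0335]),Rm,6)
```

```text
[0.44449194 0.30056199 0.07734221] [ 0.11825117  2.05272877 -2.01826146] [ 0.04401171  0.67341744 -2.40270194] 0.05783070801636599 14.4 [ 0.63747901  0.47955493  2.05481335 -0.29528663  0.41001751  2.34077281]
"twist": [[0.01, -0.0, 0.07], [0.01, -0.0, 0.07], [0.01, -0.0, 0.07], [0.01, -0.0, 0.07], [0.01, -0.0, 0.07], [0.01, -0.0, 0.07]]
"travel": [[0.0013, 0.0072, 0.0001], [0.0013, 0.0072, 0.0001], [0.0013, 0.0072, 0.0], [0.0014, 0.0072, 0.0001], [0.0014, 0.0072, 0.0], [0.0013, 0.0072, 0.0]]
end [0.4472 0.3007 0.0335] rot err deg 0.04
```

View pics/w10.png

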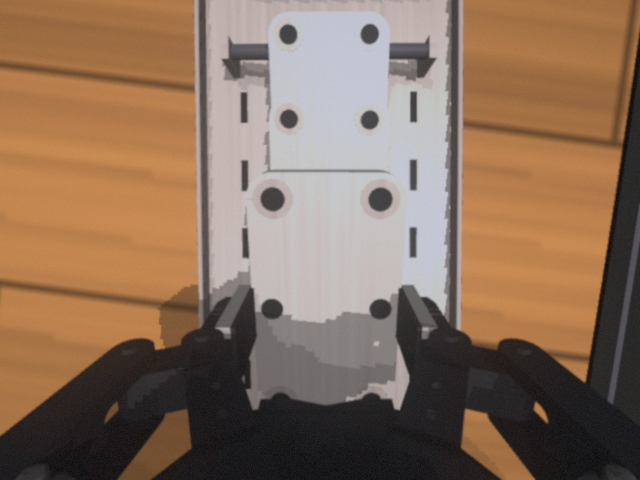

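move_arm(twist=[[0, 0, 0.1], [0, 0, 0.1], [0, 0, 0.1], [0, 0, 0.1], [0, 0, 0], [0, 0, 0], [0, 0, 0]], travel=[[0.0013, 0.0072, 0], [0.0013, 0.0072, 0], [0.0013, 0.0072, 0], [0.0014, 0.0072, 0], [0.0014, 0.0072, 0], [0.0013, 0.0072, 0], [0, 0, 0]], claw=[0.05, 0.05, 0.05, 0.05, 0.05, 0.05, 0.05])

```text
t: 15.1
position: [0.447, 0.3008, 0.0323]
tcp_rot: [0.124, 2.049, -2.015]
force: [-0.2, 0.1, -2.6]
opening: 0.0581
```

Run:
```python
from h import *
c=snap('wrist','w11.png')
s=env.state();print(s['position'],s['tcp_rot'],s['force'],s['opening'],s['t'])
```

```text
[0.44699472 0.30086092 0.03263206] [ 0.12456705  2.04938091 -2.01520249] [ 0.21612604 -1.26488599 -2.77178472] 0.0581389073728991 15.15
```

View pics/w11.png

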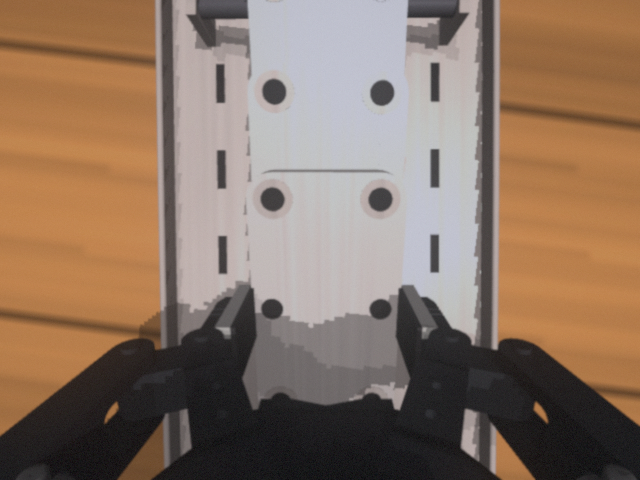

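move_arm(twist=[[0, 0, 0], [0, 0, 0]], travel=[[0.0003, 0.001, 0], [0, 0, 0]], claw=[0.05, 0.05])

```text
t: 15.35
position: [0.4471, 0.3011, 0.0323]
tcp_rot: [0.125, 2.05, -2.014]
force: [0.2, -0.2, -2.2]
opening: 0.0579
```

move_arm(twist=[[0, 0, 0], [0, 0, 0]], travel=[[0.0002, 0.0007, 0], [0, 0, 0]], claw=[0.05, 0.05])

```text
t: 15.55
position: [0.4473, 0.3011, 0.0318]
tcp_rot: [0.126, 2.05, -2.014]
force: [-1.2, -0.9, 1.5]
opening: 0.0578
```

move_arm(twist=[[0, 0, 0], [0, 0, 0], [0, 0, 0], [0, 0, 0], [0, 0, 0], [0, 0, 0]], travel=[[0, 0, 0], [0, 0, 0], [0, 0, 0], [0, -0.005, 0], [0, -0.02, 0], [0, -0.03, 0]], claw=[0.062, 0.067, 0.075, 0.075, 0.075, 0.075])

```text
t: 16.15
position: [0.4328, 0.2986, 0.0843]
tcp_rot: [0.123, 2.049, -2.017]
force: [0.9, -0.5, 0.3]
opening: 0.0748
```

Run:
```python
from h import *
c=snap('wrist','w12.png')
s=env.state();print(s['position'],s['force'],s['opening'],s['t'])
c=snap('scene','s12.png'); cv2.imwrite('pics/s12c.png',cv2.resize(c['img'][150:310,370:580],None,fx=3.6,fy=3.6)[:,:,::-1])
c2=c
# console geometry
t=snap('top','t12.png')
# plane fit of console face & cover from scene+top depth
for n,cc in (('top',t),('scene',c2)):
    for tg in ['cover_tab','cover_hinge','stop_top']:
        for x in env.pinpoint(n,tg)[:1]: print(n,tg,x['score'],x['at'],dep(cc,x['at']).round(4))
    for tg in ['cover_tab','cover']:
        o=env.outline_of(n,tg)
        for x in o[:1]: print(n,tg,x['score'],x['extent'])
```

```text
[0.43360676 0.29980361 0.0886884 ] [ 0.49505505 -0.14859165  4.23363538] 0.07503554370660251 16.2
top cover_tab 0.55 [522.3, 264.2] [[ 0.481  -0.3543  0.1133]]
top cover_hinge 0.63 [525.8, 203.1] [[ 0.5979 -0.3561  0.1412]]
top stop_top 0.47 [524.8, 264.1] [[ 0.4811 -0.3591  0.1142]]
top cover_tab 0.76 [501.0, 197.8, 42.2, 77.5]
top cover 0.58 [500.8, 197.7, 43.2, 75.4]
scene cover_tab 0.95 [139.6, 315.5] [[ 0.4893 -0.3525  0.1178]]
scene cover_hinge 0.86 [152.0, 358.6] [[ 0.6023 -0.3574  0.1388]]
scene stop_top 0.83 [212.6, 317.6] [[ 0.5684 -0.2548  0.1323]]
scene cover_tab 0.62 [116.5, 304.4, 64.2, 66.0]
scene cover 0.65 [114.5, 304.0, 67.4, 66.7]
```

View pics/s12c.png

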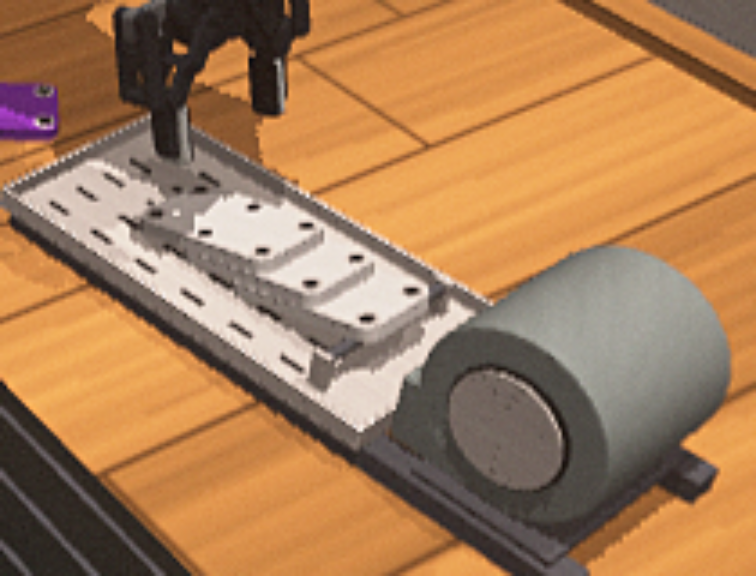

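View pics/w12.png

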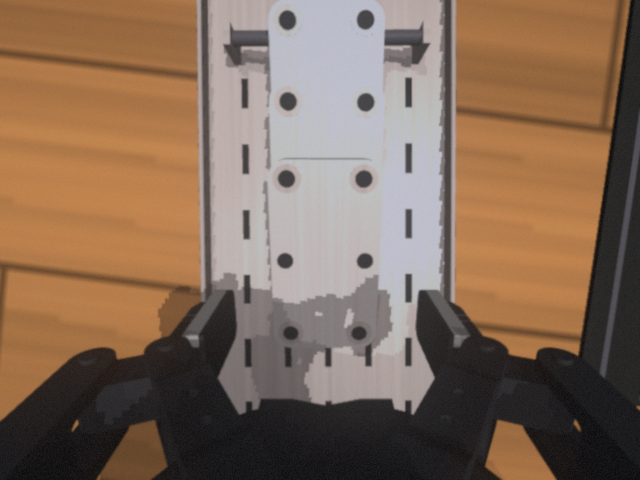

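The three plates now form a neat, straight shingled row. For the console I first need its yaw.

Run:
```python
from h import *
t=env.read_camera('top')
px=np.array([(137,100),(515,110),(122,463),(494,470)],float)/4.4+[425,170]
W=[atz(t,[p],z)[0] for p,z in zip(px,(.104,.104,.073,.073))]; W=np.array(W); print(W.round(4), W.mean(0))
print('yaw from back/front', [np.degrees(np.arctan2(d[0],-d[1])).round(2) for d in (W[1]-W[0],W[3]-W[2])],'sides',[np.degrees(np.arctan2(d[1],d[0])).round(2) for d in (W[0]-W[2],W[1]-W[3])])
Rm=toolR([0,0,-1],[0.0,-1,0])
p,r=cur(); print(p)
e=plan(np.array([.43,.17,.2]),r,5)
plan(np.array([.42,-.354,.24]),Rm,14,e)
```

```text
[[ 0.6242 -0.2277  0.104 ]
 [ 0.62   -0.4033  0.104 ]
 [ 0.4617 -0.2236  0.073 ]
 [ 0.4569 -0.3985  0.073 ]] [ 0.54070563 -0.31326633  0.0885    ]
yaw from back/front [np.float64(-1.39), np.float64(-1.59)] sides [np.float64(-1.45), np.float64(-1.68)]
[0.43353445 0.29909559 0.08439115]
"twist": [[0.0, 0.0, 0.0], [0.0, 0.0, 0.0], [0.0, 0.0, 0.0], [0.0, 0.0, 0.0], [0.0, 0.0, 0.0]]
"travel": [[-0.0019, -0.0234, 0.0255], [-0.0018, -0.0234, 0.0255], [-0.0019, -0.0234, 0.0255], [-0.0018, -0.0234, 0.0255], [-0.0019, -0.0235, 0.0255]]
end [0.43 0.17 0.2 ] rot err deg 0.0
"twist": [ 0.07  0.52 -1.02]
"travel": [[0.0046, -0.0041, 0.037], [0.0043, -0.004, 0.0371], [0.004, -0.0039, 0.0371], [0.0038, -0.0038, 0.0372], [0.0035, -0.0037, 0.0372], [0.0032, -0.0036, 0.0372], [0.003, -0.0035, 0.0373], [0.0027, -0.0034, 0.0373], [0.0024, -0.0033, 0.0373], [0.0021, -0.0032, 0.0373], [0.0018, -0.0031, 0.0374], [0.0015, -0.003, 0.0374], [0.0013, -0.003, 0.0374], [0.0009, -0.0029, 0.0374]]
end [ 0.42  -0.354  0.24 ] rot err deg 0.07
```

move_arm(twist=[[0, 0, 0], [0, 0, 0], [0, 0, 0], [0, 0, 0], [0, 0, 0]], travel=[[-0.0019, -0.0234, 0.0255], [-0.0018, -0.0234, 0.0255], [-0.0019, -0.0234, 0.0255], [-0.0018, -0.0234, 0.0255], [-0.0019, -0.0235, 0.0255]], claw=[0.07, 0.07, 0.07, 0.07, 0.07])

```text
t: 17.35
position: [0.4297, 0.1691, 0.2011]
tcp_rot: [0.125, 2.05, -2.014]
force: [0.6, -0.7, 0.5]
opening: 0.0701
```

move_arm(twist=[[0, 0.6, -1.2], [0, 0.6, -1.2], [0, 0.6, -1.2], [0, 0.6, -1.2], [0, 0.6, -1.2], [0, 0.6, -1.2], [0, 0.6, -1.2], [0, 0.6, -1.2], [0, 0.6, -1.2], [0, 0.6, -1.2], [0.5, 0.7, -1.2], [0.5, 0.7, -1.2]], travel=[[0.0046, -0.0041, 0.037], [0.0043, -0.004, 0.0371], [0.004, -0.0039, 0.0371], [0.0038, -0.0038, 0.0372], [0.0035, -0.0037, 0.0372], [0.0032, -0.0036, 0.0372], [0.003, -0.0035, 0.0373], [0.0027, -0.0034, 0.0373], [0.0024, -0.0033, 0.0373], [0.0021, -0.0032, 0.0373], [0.0018, -0.0031, 0.0374], [0.0015, -0.003, 0.0374]], claw=[0.07, 0.07, 0.07, 0.07, 0.07, 0.07, 0.07, 0.07, 0.07, 0.07, 0.07, 0.07])

```text
t: 18.55
position: [0.4188, -0.2809, 0.232]
tcp_rot: [0.002, -2.217, 2.219]
force: [0.2, -0.0, 0.3]
opening: 0.0704
```

Run:
```python
from h import *
a=np.radians(-1.5)
Rm=toolR([0,0,-1],[np.sin(a),-np.cos(a),0])
print(cur())
plan(np.array([.43,-.354,.25]),Rm,4)
```

```text
(array([ 0.41881841, -0.28086477,  0.23201084]), array([[-9.99988585e-01, -4.29091913e-03, -2.10181441e-03],
       [ 2.10490549e-03, -7.15988219e-04, -9.99997528e-01],
       [ 4.28940365e-03, -9.99990538e-01,  7.25012025e-04]]))
"twist": [[-0.01, 0.34, 0.06], [-0.01, 0.34, 0.06], [-0.01, 0.34, 0.06], [-0.01, 0.34, 0.06]]
"travel": [[-0.0028, -0.0045, 0.0183], [-0.0029, -0.0045, 0.0183], [-0.0031, -0.0045, 0.0182], [-0.0031, -0.0045, 0.0182]]
end [ 0.43  -0.354  0.25 ] rot err deg 0.02
```

move_arm(twist=[[0, 0.35, 0], [0, 0.35, 0], [0, 0.35, 0.1], [0, 0.35, 0.1], [0, 0, 0]], travel=[[-0.0028, -0.0045, 0.0183], [-0.0029, -0.0045, 0.0183], [-0.0031, -0.0045, 0.0182], [-0.0031, -0.0045, 0.0182], [0, 0, 0]], claw=[0.07, 0.07, 0.07, 0.07, 0.07])

```text
t: 19.05
position: [0.431, -0.3543, 0.2505]
tcp_rot: [-0.032, -2.206, 2.211]
force: [-0.1, -0.4, 0.4]
opening: 0.0697
```

Run:
```python
from h import *
c=snap('wrist','w13.png'); print(cur())
for tg in ['cover_tab','cover_hinge','stop_top','starter']:
    for x in env.pinpoint('wrist',tg)[:1]: print(tg,x['score'],x['at'],dep(c,x['at']).round(4))
print(env.state()['q'])
```

```text
(array([ 0.43038207, -0.35293156,  0.24992437]), array([[-9.99641849e-01,  2.94924922e-04, -2.67597976e-02],
       [ 2.67596031e-02, -6.44956930e-04, -9.99641690e-01],
       [-3.12078165e-04, -9.99999749e-01,  6.36833864e-04]]))
cover_tab 0.59 [321.0, 162.2] [[ 0.4805 -0.3524  0.1158]]
stop_top 0.75 [167.6, 40.7] [[ 0.5634 -0.254   0.1329]]
starter 0.9 [280.5, 95.9] [[ 0.528  -0.3252  0.1233]]
[-7.06276203e-01  3.00017890e-01  1.76875948e+00 -2.50049279e-04
  1.07338185e+00  8.89658017e-01]
```

View pics/w13.png

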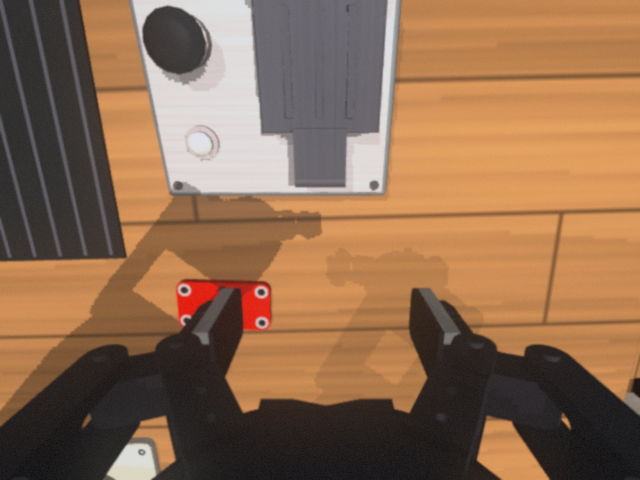

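The tab is at pixel (321,160), so (0.4805, −0.3525), top at z ≈ 0.116. I go above it and then straddle it.

move_arm(twist=[[0, 0, 0], [0, 0, 0], [0, 0, 0], [0, 0, 0], [0, 0, 0], [0, 0, 0], [0, 0, 0]], travel=[[-0.0167, 0.03, -0.0006], [-0.0167, 0.03, -0.0006], [-0.0167, 0.03, -0.0005], [0, 0.02, 0], [0, 0.02, 0], [0, 0.015, 0], [0, 0, 0]], claw=[0.062, 0.062, 0.062, 0.062, 0.062, 0.062, 0.062], squeeze=25)

```text
t: 20.0
position: [0.4794, -0.3506, 0.103]
tcp_rot: [-0.024, -2.209, 2.205]
force: [-0.7, 0.9, -0.4]
opening: 0.0618
```

Run:
```python
from h import *
c=snap('wrist','w14.png'); print(cur()[0],env.state()['force'])
```

```text
[ 0.48012118 -0.351251    0.10440727] [ 0.8376522   0.03094297 -0.17639127]
```

View pics/w14.png

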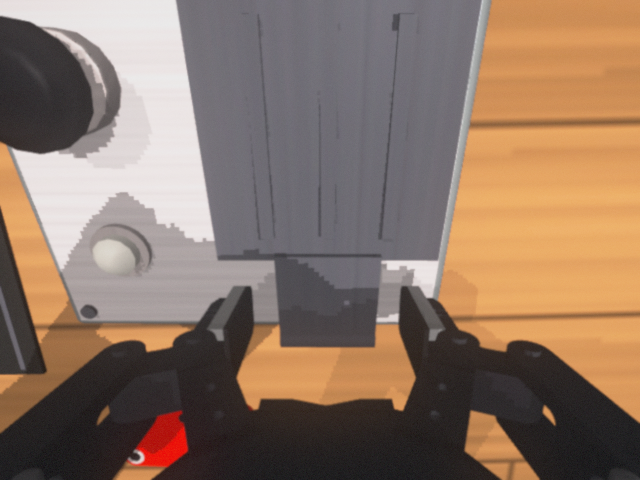

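The tab (277–378, rows 255–347) sits centred between the pads. I close on it.

move_arm(twist=[[0, 0, 0], [0, 0, 0], [0, 0, 0], [0, 0, 0], [0, 0, 0]], travel=[[0, 0.003, 0], [0, 0, 0], [0, 0, 0], [0, 0, 0], [0, 0, 0]], claw=[0.032, 0.032, 0.032, 0.032, 0.032], squeeze=25)

```text
t: 20.55
position: [0.4811, -0.3514, 0.1031]
tcp_rot: [-0.031, -2.209, 2.209]
force: [0.6, 5.7, 3.2]
opening: 0.0393
```

Run:
```python
from h import *
s=env.state();p,r=cur(); print(p,s['force'],s['opening'],s['t'])
H=np.array([.1196,0,.0242]); n=24
phi=np.radians(191.46)-np.linspace(0,2.12,n+1)
P=.122*np.c_[np.cos(phi),np.sin(phi)]
d=np.diff(P,axis=0)   # horizontal (console x), vertical
# console x = -tool x approx (yaw equal), vertical = -tool y
print([[round(-a,4),round(-b,4),0] for a,b in d])
```

```text
[ 0.4810556  -0.35136603  0.10312064] [0.632567   5.71869075 3.15125979] 0.039309645506170526 20.55
[[np.float64(0.0017), np.float64(-0.0106), 0], [np.float64(0.0007), np.float64(-0.0107), 0], [np.float64(-0.0002), np.float64(-0.0108), 0], [np.float64(-0.0012), np.float64(-0.0107), 0], [np.float64(-0.0021), np.float64(-0.0106), 0], [np.float64(-0.003), np.float64(-0.0103), 0], [np.float64(-0.0039), np.float64(-0.01), 0], [np.float64(-0.0048), np.float64(-0.0096), 0], [np.float64(-0.0056), np.float64(-0.0092), 0], [np.float64(-0.0064), np.float64(-0.0086), 0], [np.float64(-0.0072), np.float64(-0.008), 0], [np.float64(-0.0078), np.float64(-0.0074), 0], [np.float64(-0.0085), np.float64(-0.0067), 0], [np.float64(-0.009), np.float64(-0.0059), 0], [np.float64(-0.0095), np.float64(-0.0051), 0], [np.float64(-0.0099), np.float64(-0.0042), 0], [np.float64(-0.0102), np.float64(-0.0033), 0], [np.float64(-0.0105), np.float64(-0.0024), 0], [np.float64(-0.0107), np.float64(-0.0015), 0], [np.float64(-0.0108), np.float64(-0.0005), 0], [np.float64(-0.0108), np.float64(0.0004), 0], [np.float64(-0.0107), np.float64(0.0014), 0], [np.float64(-0.0105), np.float64(0.0023), 0], [np.float64(-0.0103), np.float64(0.0032), 0]]
```

move_arm(twist=[[0, 0, 0], [0, 0, 0], [0, 0, 0], [0, 0, 0], [0, 0, 0], [0, 0, 0]], travel=[[0.0017, -0.0106, -0.0005], [0.0007, -0.0107, 0], [-0.0002, -0.0108, 0], [-0.0012, -0.0107, 0], [-0.0021, -0.0106, 0], [-0.003, -0.0103, 0]], claw=[0.032, 0.032, 0.032, 0.032, 0.032, 0.032])

```text
t: 21.15
position: [0.4852, -0.3514, 0.1671]
tcp_rot: [-0.03, -2.208, 2.21]
force: [5.3, 2.4, -5.5]
opening: 0.0393
```

Run:
```python
from h import *
s=env.state(); print(s['position'],s['force'],s['opening'],s['t'])
c=snap('wrist','w15.png')
```

```text
[ 0.48516246 -0.35137425  0.16708986] [ 5.32680959  2.38064849 -5.5104364 ] 0.039348979130843786 21.15
```

View pics/w15.png

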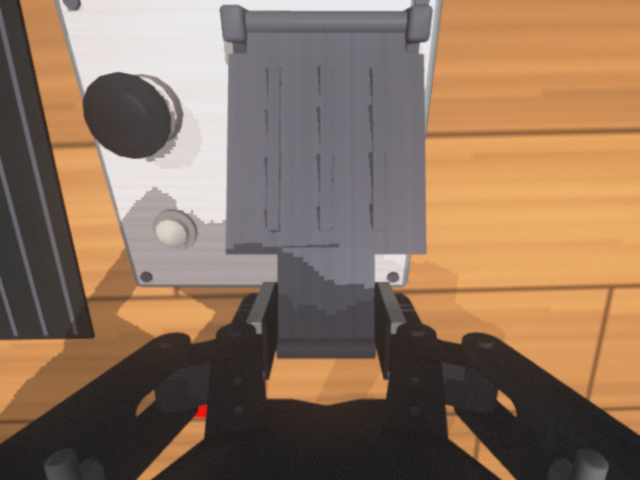

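The cover is rising with the tab held, and forces are small. I continue the arc.

move_arm(twist=[[0, 0, 0], [0, 0, 0], [0, 0, 0], [0, 0, 0], [0, 0, 0], [0, 0, 0], [0, 0, 0], [0, 0, 0], [0, 0, 0]], travel=[[-0.0039, -0.01, 0], [-0.0048, -0.0096, 0], [-0.0056, -0.0092, 0], [-0.0064, -0.0086, 0], [-0.0072, -0.008, 0], [-0.0078, -0.0074, 0], [-0.0085, -0.0067, 0], [-0.009, -0.0059, 0], [-0.0095, -0.0051, 0]], claw=[0.032, 0.032, 0.032, 0.032, 0.032, 0.032, 0.032, 0.032, 0.032])

```text
t: 22.1
position: [0.5479, -0.353, 0.2368]
tcp_rot: [-0.028, -2.208, 2.209]
force: [-2.4, 2.3, -1.8]
opening: 0.0393
```

Run:
```python
from h import *
s=env.state(); print(s['position'],s['force'],s['opening'],s['t'])
c=snap('scene','s15.png'); cv2.imwrite('pics/s15c.png',cv2.resize(c['img'][180:440,60:330],None,fx=2.2,fy=2.2)[:,:,::-1])
```

```text
[ 0.54789401 -0.35300661  0.2368266 ] [-2.39954142  2.33107162 -1.75309465] 0.03925332273145815 22.1
```

View pics/s15c.png

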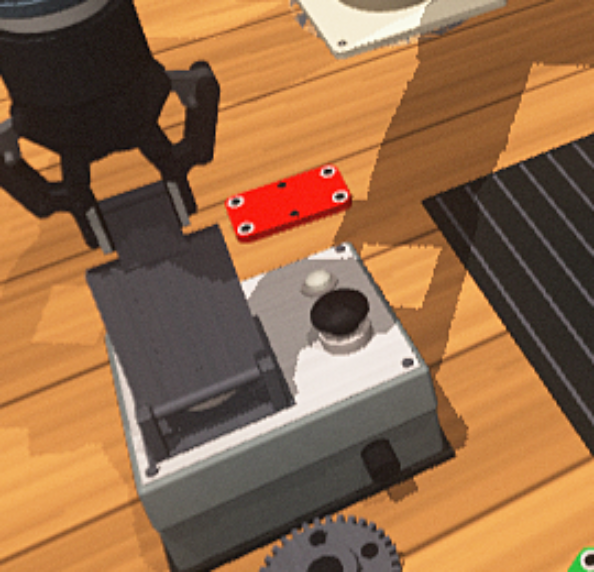

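move_arm(twist=[[0, 0, 0], [0, 0, 0], [0, 0, 0], [0, 0, 0], [0, 0, 0], [0, 0, 0], [0, 0, 0], [0, 0, 0], [0, 0, 0], [0, 0, 0]], travel=[[-0.0099, -0.0042, 0], [-0.0102, -0.0033, 0], [-0.0105, -0.0024, 0], [-0.0107, -0.0015, 0], [-0.0108, -0.0005, 0], [-0.0108, 0.0004, 0], [-0.0107, 0.0014, 0], [-0.0105, 0.0023, 0], [-0.0103, 0.0032, 0], [0, 0, 0]], claw=[0.032, 0.032, 0.032, 0.032, 0.032, 0.032, 0.032, 0.032, 0.032, 0.032])

```text
t: 23.15
position: [0.6464, -0.3558, 0.2434]
tcp_rot: [-0.036, -2.21, 2.217]
force: [2.2, 4.8, 10.6]
opening: 0.0378
```

Run:
```python
from h import *
s=env.state(); print(s['position'],s['force'],s['opening'],s['t'])
p=s['position']+np.array([0,0,.0089]); h=np.array([.4811,-.3514,.112])+[.1196,0,.0242]; v=p-h; print(np.radians(191.46)-np.arctan2(v[2],v[0]), np.hypot(v[0],v[2]))
c=snap('scene','s16.png'); cv2.imwrite('pics/s16c.png',cv2.resize(c['img'][180:440,60:330],None,fx=2.2,fy=2.2)[:,:,::-1])
```

```text
[ 0.64639423 -0.35576633  0.24337422] [ 2.16424284  4.81993744 10.59097964] 0.03782022197067771 23.15
2.1458433792609295 0.12474449195969183
```

View pics/s16c.png

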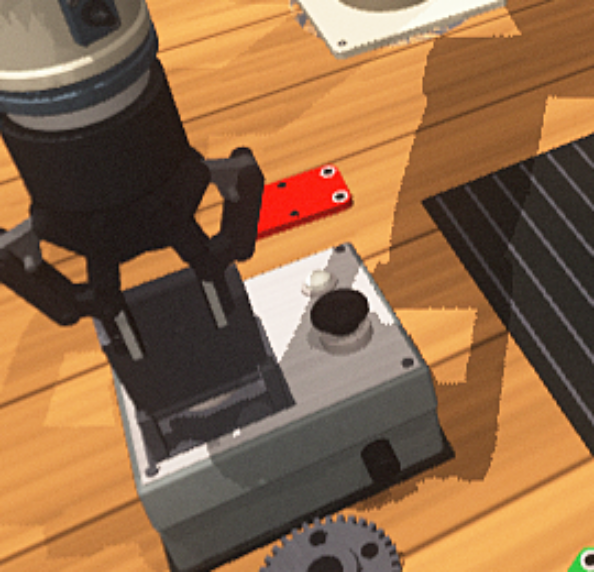

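Something slipped here: the tips show in front of the cover panel at (130,345) and (218,315), and the opening is now less than the tab width. I take a closer look.

Run:
```python
from h import *
c=snap('wrist','w17.png')
c=snap('top','t17.png'); cv2.imwrite('pics/t17c.png',cv2.resize(c['img'][140:320,400:600],None,fx=3.2,fy=3.2)[:,:,::-1])
s=env.state(); print(s['position'],s['force'],s['opening'],s['t'])
```

```text
[ 0.64548472 -0.35575934  0.24363508] [ 2.83201135  5.47371798 10.25674027] 0.03802066630007517 23.3
```

View pics/w17.png

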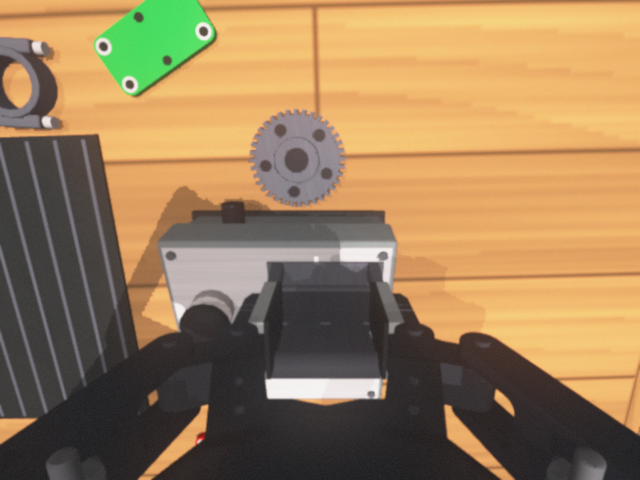

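View pics/t17c.png

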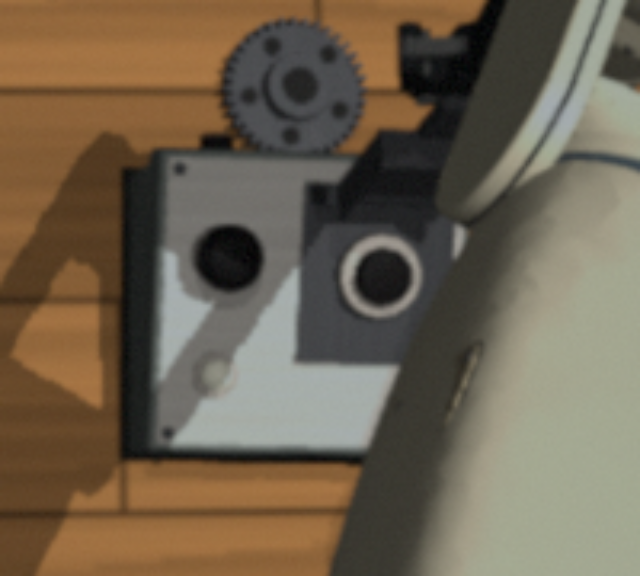

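The top view shows the start button exposed at (380,277) in its collar, so the cover is over at about 2.1 rad with the tab still between the pads. I nudge it slightly further along the arc and release.

move_arm(twist=[[0, 0, 0], [0, 0, 0], [0, 0, 0]], travel=[[-0.0095, 0.001, 0], [-0.0095, 0.003, 0], [0, 0, 0]], claw=[0.032, 0.032, 0.032])

```text
t: 23.6
position: [0.664, -0.3562, 0.2376]
tcp_rot: [-0.033, -2.209, 2.214]
force: [3.3, 4.0, 7.4]
opening: 0.0377
```

Run:
```python
from h import *
s=env.state(); print(s['position'],s['force'],s['opening'],s['t'])
c=snap('wrist','w18.png')
```

```text
[ 0.66396034 -0.35616612  0.23759822] [3.27105757 3.95329744 7.42155038] 0.03765515198310275 23.6
```

View pics/w18.png

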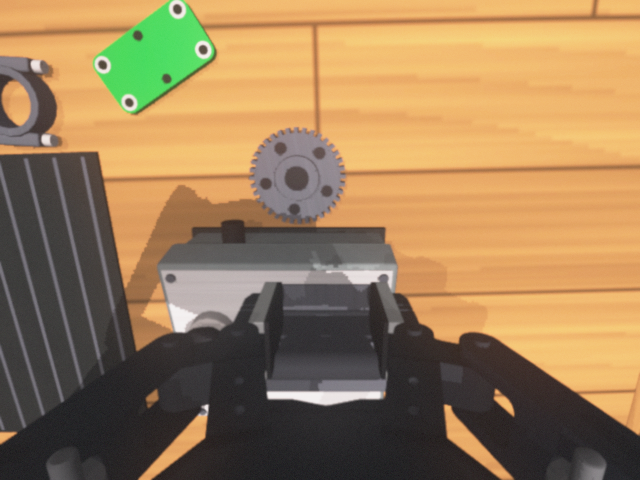

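move_arm(twist=[[0, 0, 0], [0, 0, 0], [0, 0, 0], [0, 0, 0], [0, 0, 0], [0, 0, 0], [0, 0, 0]], travel=[[0, 0, 0], [0, 0, 0], [0, 0, 0], [0, -0.02, 0], [0, -0.04, 0], [0, -0.04, 0], [0, 0, 0]], claw=[0.05, 0.06, 0.06, 0.06, 0.06, 0.06, 0.06])

```text
t: 24.35
position: [0.663, -0.3577, 0.3442]
tcp_rot: [-0.04, -2.206, 2.22]
force: [0.3, -0.2, 0.0]
opening: 0.0598
```

Run:
```python
from h import *
s=env.state(); print(s['position'],s['force'],s['opening'],s['t'])
c=snap('scene','s19.png'); cv2.imwrite('pics/s19c.png',cv2.resize(c['img'][180:440,60:330],None,fx=2.2,fy=2.2)[:,:,::-1])
for tg in ['start_top','stop_top','cover_tab']:
    for x in env.pinpoint('scene',tg)[:2]: print(tg,x['score'],x['at'],dep(c,x['at']).round(4))
c=snap('wrist','w19.png')
```

```text
[ 0.66299563 -0.35768868  0.34421153] [ 0.30780623 -0.17288183  0.04471345] 0.05979137329228478 24.35
stop_top 0.73 [212.6, 315.0] [[ 0.5629 -0.2529  0.1319]]
```

View pics/s19c.png

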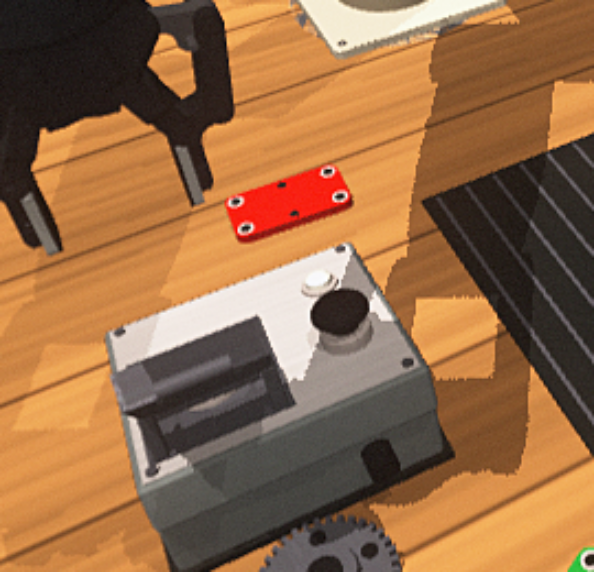

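View pics/w19.png

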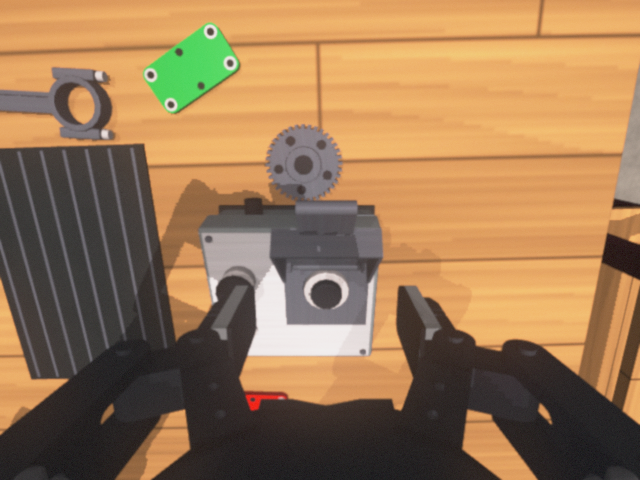

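The cover rests open at its stop (edge and tab at (325,215) in the wrist view). The start button is exposed at (326,291), so I locate it.

Run:
```python
from h import *
c=env.read_camera('wrist')
for tg in ['start_top']:
    for x in env.pinpoint('wrist',tg)[:2]: print(tg,x['score'],x['at'],dep(c,x['at']).round(4))
for x in env.outline_of('wrist','start')[:2]: print(x['score'],x['extent'])
print(dep(c,[[326,291],[320,291],[332,291],[326,286],[326,297]]).round(4))
t=env.read_camera('top')
for x in env.pinpoint('top','start_top')[:2]: print(x['score'],x['at'],dep(t,x['at']).round(4))
print(env.state()['t'])
a=np.radians(-1.5); ez=np.array([-np.sin(.2)*np.cos(a),-np.sin(.2)*np.sin(a),np.cos(.2)])
Rm=toolR(-ez,[np.sin(a),-np.cos(a),0]); B=np.array([.5515,-.3535,.116])
p,r=cur(); print(p)
e=plan(B+ez*.10,Rm,9)
```

```text
start_top 0.96 [324.8, 298.3] [[ 0.5528 -0.3517  0.113 ]]
start_top 0.45 [302.0, 162.8] [[ 0.6956 -0.3267  0.0245]]
0.74 [308.9, 278.8, 35.0, 31.3]
[[ 0.5626 -0.3533  0.115 ]
 [ 0.5634 -0.3467  0.1163]
 [ 0.5627 -0.3599  0.1156]
 [ 0.5697 -0.3535  0.1175]
 [ 0.5544 -0.3531  0.1131]]
0.71 [520.2, 229.3] [[ 0.5499 -0.3523  0.1132]]
24.85
[ 0.66049844 -0.3558467   0.33589792]
"twist": [[0.0, 0.0, 1.28], [0.0, 0.0, 1.28], [0.0, 0.0, 1.28], [0.0, 0.0, 1.28], [0.0, 0.0, 1.28], [0.0, 0.0, 1.28], [0.0, 0.0, 1.28], [0.0, 0.0, 1.28], [0.0, 0.0, 1.28]]
"travel": [[0.0143, 0.0136, 0.0], [0.0146, 0.0132, 0.0001], [0.0149, 0.0129, 0.0], [0.0152, 0.0126, 0.0001], [0.0155, 0.0122, 0.0], [0.0157, 0.0119, 0.0001], [0.016, 0.0115, 0.0], [0.0162, 0.0112, 0.0001], [0.0165, 0.0108, 0.0]]
end [ 0.5316 -0.3529  0.214 ] rot err deg 0.03
```

move_arm(twist=[[0, 0, 1.28], [0, 0, 1.28], [0, 0, 1.28], [0, 0, 1.28], [0, 0, 1.28], [0, 0, 1.28], [0, 0, 1.28], [0, 0, 1.28], [0, 0, 1.28], [0, 0, 0]], travel=[[0.0143, 0.0136, 0], [0.0146, 0.0132, 0], [0.0149, 0.0129, 0], [0.0152, 0.0126, 0], [0.0155, 0.0122, 0], [0.0157, 0.0119, 0], [0.016, 0.0115, 0], [0.0162, 0.0112, 0], [0.0165, 0.0108, 0], [0, 0, 0]], claw=[0, 0, 0, 0, 0, 0, 0, 0, 0, 0])

```text
t: 25.85
position: [0.529, -0.3517, 0.2125]
tcp_rot: [0.239, 2.13, -2.13]
force: [-0.8, -0.2, 0.1]
opening: -0.0003
```

Run:
```python
from h import *
c=snap('wrist','w20.png')
s=env.state(); print(s['position'],s['force'],s['opening'],s['t'])
for x in env.pinpoint('wrist','start_top')[:2]: print(x['score'],x['at'],dep(c,x['at']).round(4))
a=np.radians(-1.5); ez=np.array([-np.sin(.2)*np.cos(a),-np.sin(.2)*np.sin(a),np.cos(.2)])
Rm=toolR(-ez,[np.sin(a),-np.cos(a),0]); B=np.array([.554,-.353,.114])
plan(B+ez*.01,Rm,6)
```

```text
[ 0.5309558  -0.35247658  0.21407796] [-0.06763695 -0.03780622 -0.22585124] 1.3961894241116225e-06 25.9
0.83 [326.5, 228.5] [[ 0.5544 -0.3527  0.1142]]
"twist": [[-0.01, 0.0, -0.01], [-0.01, 0.0, -0.01], [-0.01, 0.0, -0.01], [-0.01, 0.0, -0.01], [-0.01, 0.0, -0.01], [-0.01, 0.0, -0.01]]
"travel": [[-0.0002, 0.0156, -0.0001], [-0.0002, 0.0156, -0.0001], [-0.0002, 0.0156, -0.0001], [-0.0001, 0.0156, -0.0001], [-0.0002, 0.0156, -0.0001], [-0.0001, 0.0155, -0.0002]]
end [ 0.552  -0.3529  0.1238] rot err deg 0.02
```

View pics/w20.png

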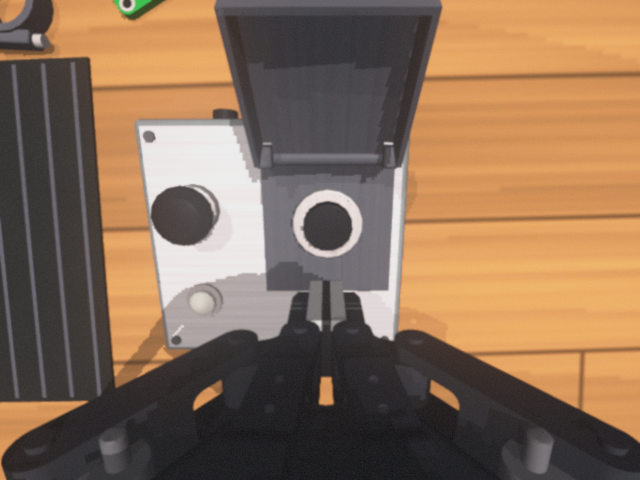

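The cover stands open and the button at (327,227) is confirmed at (0.554, −0.353, 0.114). I go down to 10 mm above it and then press.

move_arm(twist=[[0, 0, 0], [0, 0, 0], [0, 0, 0], [0, 0, 0], [0, 0, 0], [0, 0, 0], [0, 0, 0]], travel=[[0, 0.0156, 0], [0, 0.0156, 0], [0, 0.0156, 0], [-0.0005, 0.0156, 0], [-0.0005, 0.0156, -0.0005], [0, 0.0156, 0], [0, 0, 0]], claw=[0, 0, 0, 0, 0, 0, 0])

```text
t: 26.65
position: [0.5508, -0.3517, 0.1202]
tcp_rot: [0.238, 2.128, -2.129]
force: [-0.3, 0.3, -0.2]
opening: -0.0
```

Run:
```python
from h import *
c=snap('wrist','w21.png')
s=env.state(); print(s['position'],s['force'],s['t'])
```

```text
[ 0.55123741 -0.35218801  0.12159761] [-0.03734275 -0.07433108 -0.64235962] 26.7
```

View pics/w21.png

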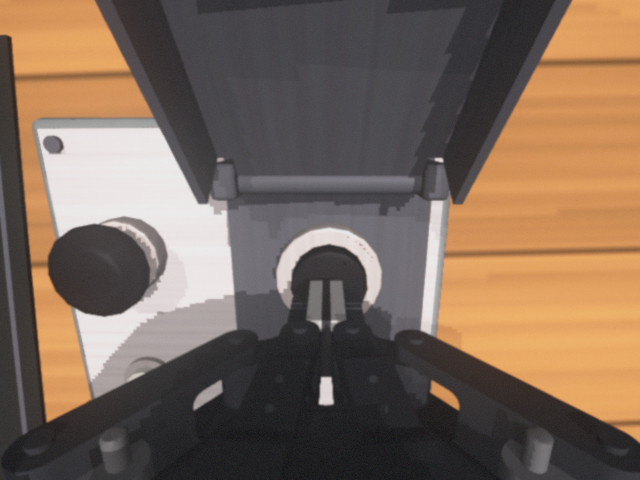

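move_arm(twist=[[0, 0, 0], [0, 0, 0], [0, 0, 0], [0, 0, 0]], travel=[[-0.002, 0.003, 0], [0, 0.003, 0], [0, 0.003, 0], [0, 0, 0]], claw=[0, 0, 0, 0])

```text
t: 27.1
position: [0.5555, -0.3529, 0.1149]
tcp_rot: [0.242, 2.123, -2.13]
force: [-0.9, 0.1, 0.5]
opening: 0.0002
```

move_arm(twist=[[0, 0, 0], [0, 0, 0], [0, 0, 0]], travel=[[0, 0.003, 0], [0, 0.001, 0], [0, 0, 0]], claw=[0, 0, 0])

```text
t: 27.4
position: [0.5564, -0.353, 0.1112]
tcp_rot: [0.242, 2.123, -2.13]
force: [-0.8, 1.2, 3.7]
opening: -0.0001
```

move_arm(twist=[[0, 0, 0], [0, 0, 0], [0, 0, 0]], travel=[[0, 0.002, 0], [0, 0.0015, 0], [0, 0, 0]], claw=[0, 0, 0])

```text
t: 27.7
position: [0.557, -0.3531, 0.1088]
tcp_rot: [0.242, 2.123, -2.13]
force: [-6.6, 2.9, 14.3]
opening: -0.0
```

move_arm(twist=[[0, 0, 0], [0, 0, 0]], travel=[[0, 0.001, 0], [0, 0, 0]], claw=[0, 0])

```text
t: 27.9
position: [0.557, -0.3531, 0.1087]
tcp_rot: [0.242, 2.123, -2.13]
force: [-11.3, 2.8, 21.6]
opening: 0.0003
```

The button looks bottomed, but the sideways force hints at possible rubbing on the collar. I back off, recentre by 2 mm and press again to compare depth.

move_arm(twist=[[0, 0, 0], [0, 0, 0], [0, 0, 0], [0, 0, 0], [0, 0, 0]], travel=[[0, -0.006, 0], [0, -0.006, 0], [0.003, 0, 0], [0, 0.003, 0], [0, 0, 0]], claw=[0, 0, 0, 0, 0])

```text
t: 28.4
position: [0.5521, -0.3526, 0.1139]
tcp_rot: [0.241, 2.124, -2.13]
force: [-1.2, 0.6, 2.2]
opening: -0.0002
```

move_arm(twist=[[0, 0, 0], [0, 0, 0]], travel=[[0, 0.003, 0], [0, 0, 0]], claw=[0, 0])

```text
t: 28.6
position: [0.5528, -0.3527, 0.1112]
tcp_rot: [0.241, 2.124, -2.13]
force: [-2.3, 0.1, 3.0]
opening: -0.0
```

move_arm(twist=[[0, 0, 0], [0, 0, 0]], travel=[[0, 0.002, 0], [0, 0, 0]], claw=[0, 0])

```text
t: 28.8
position: [0.5532, -0.3527, 0.1097]
tcp_rot: [0.241, 2.124, -2.13]
force: [-2.7, 0.9, 4.8]
opening: -0.0
```

move_arm(twist=[[0, 0, 0], [0, 0, 0]], travel=[[0, 0.002, 0], [0, 0, 0]], claw=[0, 0])

```text
t: 29.0
position: [0.5535, -0.3528, 0.1082]
tcp_rot: [0.241, 2.124, -2.13]
force: [-5.8, 1.3, 8.1]
opening: -0.0
```

move_arm(twist=[[0, 0, 0], [0, 0, 0]], travel=[[0, 0.0015, 0], [0, 0, 0]], claw=[0, 0])

```text
t: 29.2
position: [0.5537, -0.3528, 0.108]
tcp_rot: [0.241, 2.124, -2.13]
force: [-11.9, 2.4, 19.1]
opening: 0.0002
```

The press went smoothly from 2.2 N at z 0.1139 to a hard stop at 0.108, which is 6 mm and fully in. I retract along the tool axis.

move_arm(twist=[[0, 0, 0], [0, 0, 0], [0, 0, 0], [0, 0, 0], [0, 0, 0], [0, 0, 0], [0, 0, 0]], travel=[[0, 0, 0], [0, -0.005, 0], [0, -0.02, 0], [0.005, -0.035, 0], [0.01, -0.035, 0], [0.01, -0.035, 0], [0, 0, 0]], claw=[0, 0, 0, 0, 0, 0, 0])

```text
t: 29.9
position: [0.5045, -0.353, 0.2334]
tcp_rot: [0.248, 2.115, -2.132]
force: [0.5, -0.2, 0.2]
opening: -0.0002
```

Run:
```python
from h import *
c=snap('wrist','w22.png')
s=env.state(); print(s['position'],s['force'],s['t'])
for x in env.pinpoint('wrist','start_top')[:1]: print(x['score'],x['at'],dep(c,x['at']).round(4))
t=snap('top','t22.png')
for x in env.pinpoint('top','plate_b_center')[:6]: 
    P=dep(t,x['at'])[0]; d=P-DO; R_=R.from_euler('z',DY).as_matrix(); print(x['score'],np.round(x['at']),P.round(3),(R_.T@d).round(4))
for n in ['conrod_center','gear']:
    for x in env.pinpoint('top',n)[:1]: print(n,x['at'])
sc=snap('scene','s22.png')
```

```text
[ 0.50440114 -0.35242256  0.23123895] [-0.16636904  0.53935079 -0.16106287] 29.95
0.92 [321.7, 198.5] [[ 0.5528 -0.3519  0.1139]]
0.6 [198. 266.] [0.485 0.293 0.051] [ 0.0076 -0.0099  0.0511]
conrod_center [331.1, 125.2]
gear [489.2, 171.5]
```

View pics/s22.png

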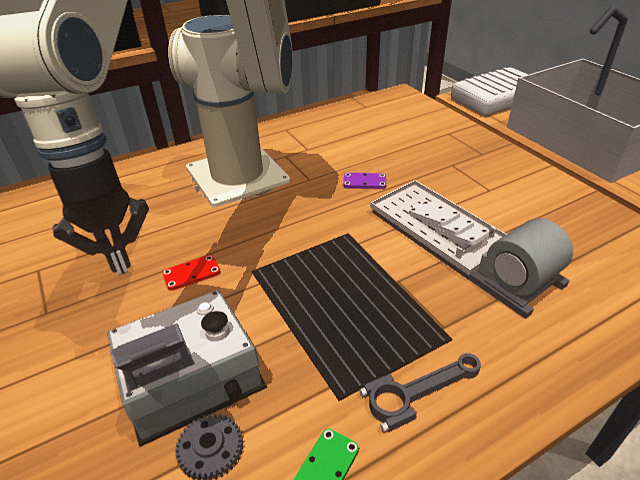

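View pics/w22.png

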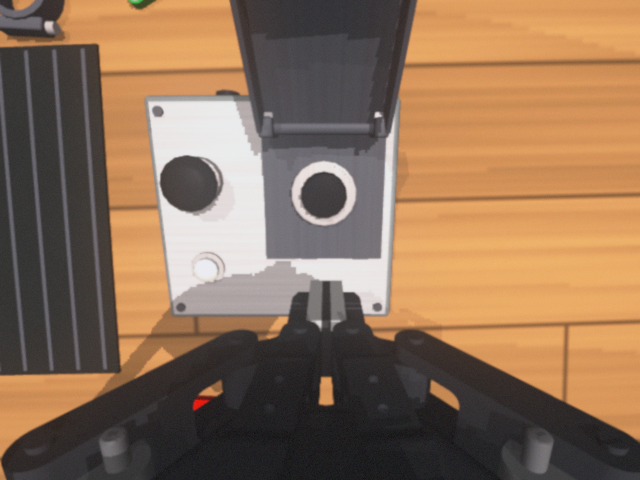

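Run:
```python
from h import *
t=cv2.imread('pics/t22.png'); cv2.imwrite('pics/t22c.png',cv2.resize(t[195:360,145:250],None,fx=3.6,fy=3.6))
c=env.read_camera('top'); R_=R.from_euler('z',DY).as_matrix()
for x in (-.06,-.045,-.03,-.01,.005,.02,.04,.06,.08,.1):
    P=DO+R_@np.array([x,0.0,.045]); u=proj(c,P)[0]; q=dep(c,u)[0]; print(x,u.round(0),(R_.T@(q-DO)).round(4))
```

```text
-0.06 [198. 299.] [-0.0598  0.0027  0.0321]
-0.045 [197. 292.] [-0.0448  0.0017  0.0371]
-0.03 [197. 284.] [-0.0299  0.0006  0.0422]
-0.01 [195. 275.] [-0.0098  0.0006  0.0421]
0.005 [195. 267.] [ 0.0046 -0.0012  0.0509]
0.02 [194. 260.] [ 0.0193 -0.0018  0.0534]
0.04 [193. 251.] [ 0.0398 -0.0004  0.0468]
0.06 [192. 241.] [ 0.059  -0.0018  0.0534]
0.08 [190. 232.] [ 0.0794 -0.0009  0.0494]
0.1 [189. 222.] [ 0.0983 -0.0025  0.0566]
```

View pics/t22c.png

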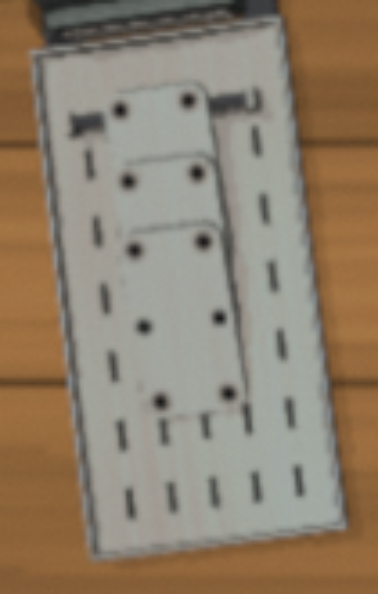

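The row is straight, square and centred, with edges about 40 mm apart. I hand in.

```bash
python3 -c "
from h import *
print(env.sign_off()); print(env.state()['t'])"
```

```text
the job is handed in; nothing more can be done
None
the job is handed in; nothing more can be done
```

The job is handed in, at about 30 s of the 72 s allowed; the hand-in reports no verdict.

**What I did**
- **Plates:** I laid both loose plates in the tray at 40 mm steps, lowering each until it touched before letting go.
- **Cover:** I flipped the splash cover over by its tab to about 2.3 rad and released it.
- **Start button:** I pressed it to its hard stop, about 6 mm in, and it came back up. I pressed it twice, because the first press showed a sideways force; the second, recentred press rose smoothly to the stop but showed much the same sideways force there.

**What the last checks showed**
- The three plates form a straight, square row in the tray, centred on its centre line.
- The cover is resting open by itself.
- The start button top is back at its height from before the press (z about 0.114 m).
- The stop button, connecting rod and gear were not touched. The gripper is clear of everything.

**What disagreed:** one low-score network reading put a plate about 10 mm off the centre line. The top picture, the last wrist view of the tray and the depth readings along the row do not support it. The depth readings were also noisy by several mm in height.

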